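# Lay up the condiment tray

## Robot

A 6-joint arm with a two-finger parallel gripper is mounted at the origin on the work surface; the furniture and walls round the work are solid. World frame = base frame: x ahead of the robot, y to its left, z up, the work surface at z = 0. Lengths are in mm, angles in rad, forces in N, time in s.
With the tool pointing down it reaches from about 350 to 775 mm from the base axis. Payload 7.3 kg.
Tool frame: the origin (TCP) lies midway between the tips of the shut fingers; the grasp point (between the pads) lies 19 mm behind it; x points along the fingers, y is the direction in which the jaws open and shut, and the axes are right-handed (so a half turn about x gives the same grasp; the last joint's range is limited). The gripper opens to 92 mm and grips with 3 to 60 N. Pads are 19 mm wide; open, the fingers measure 130 mm over their backs; the gripper's body (75 mm by 190 mm) begins 47 mm behind the grasp point.
Start: joints at [-1.251, 0.342, 1.524, -0, 1.275, -0.146], TCP at [235.821, -469.077, 226.741] pointing down, gripper open.
Joint ranges: [-2.53, 2.53], [-0.77, 2.02], [0.04, 2.7], [-1, 4.14], [0.28, 2.66], [-3.11, 3.11]. Speed limits (rad/s): [2.57, 2.57, 3.14, 3.14, 3.14, 3.14].

## Interface

Orientations are given as [roll, pitch, yaw] about the fixed x, y, z axes, in that order (R = Rz(yaw) Ry(pitch) Rx(roll)).
In Python, from plant import bot gives the robot as it stands. The module is installed in compiled form; this text tells all that it offers.
- The arm moves only by the shell command python3 -m handwheel 'ROWS' [OPENING]. ROWS is JSON, a list that holds one entry, the list of rows, each a list of 4 numbers: the shift along the tool's x, y, z in cm, then the turn about the tool's x in rad. A call has 1 to 8 rows; each row shifts and turns the commanded pose from where the row before left it, along the tool's axes as they then stand; what a row does not reach is not made up. A row lasts 1/12 s, in which the tool goes at most 41.7 mm and 7.16 degrees, less where a joint would pass 70% of its speed; a pose out of reach is approached as far as the arm can. A call is refused whole if a number of a shift passes 4.17 or a number of a turn 0.125, either way. A call with a gripper value outside its range is refused whole. OPENING is the opening, from 0 (shut) to 1 (fully open), set as the call begins (- or left out, the last holds). The fingers move at their own pace and stop on an object; the grip force is fixed at half the most. Time passes only in rows, so rows that do not move let the fingers close. It gives the time, the measured TCP pose, the force and the opening at its end, in the units of the state.
- bot.get_obs(): the state, without advancing time (a new reading comes with each control period).
- bot.capture(name): name is "scene" or "side" or "wrist"; returns (picture, depth): 400x640x3 uint8, red, green, blue; 400x640 float32, mm along the optical axis (not along the pixel's ray), 0 where there is no reading.
- bot.camera_model(name): a dict with "fx", "fy", "cx", "cy" (pixels), "dist_coeffs" ([k1, k2, p1, p2, k3] as OpenCV has them; the pictures are not rectified), "position" and "rotation" of the camera in the world. Camera axes: x right, y down, z forward; pixel columns grow to the right and rows downward; lengths in mm; the calibration is good to about 2 mm. A picture is of the moment at which its call begins: read the wrist's pose just before it. camera_model takes no time and is no camera call; for the wrist camera it gives the pose at the moment of the call.
- bot.close_job(): hands the job in, once; it reports no verdict.
Trained networks look in the newest picture that a camera, given by its name, has taken for a name from the list of things; names that differ only in an ending like _2 or _b are one class to them, and where a whole thing is asked for, a point or a joint stands for the part that bears it (a point fixed in the world has none). Each returns a list of dicts, best first, with "conf" (0 to 1); they miss things now and then, are a little off and sometimes report something else, mostly with a low value. They report only what shows in the picture. A call takes as long as a camera call.
- bot.find_in(camera, label): "bbox" ([left, top, width, height] in pixels, round what is visible of it).
- bot.spot_point(camera, label): "point" ([column, row] in pixels: a listed point, or the origin of a listed thing).
The state is a dict: "time": time; "joint_positions": joint angles; "dq": joint speeds; "tau": joint torques, N m; "tool_pos": TCP position; "tcp_rot": TCP orientation; "contact_force": force on the tool from outside, world axes, zero at the start; "moment": the same for the moment, N m; "grip_width": finger opening in mm.
Only numpy, scipy, OpenCV 4.12 (cv2) and the standard library are available. Lean on these libraries where they do the work, as an engineer would, in place of code of your own. Each camera call takes 0.05 s, during which the arm holds its last target.

## Task

Lay up the condiment tray on the island for serving: set the pepper mill, the salt shaker and the square mustard pot upright, each right down in the recess cut for it in the tray's wooden inserts, and lay the little wooden spoon flat in its spoon-shaped slot. Stand the pot in its recess before its lid goes on, then put the lid on so that it sits fully home.

Things in the scene. Friction and masses are not known exactly. Their poses are not given: they have to be found in the camera images.
- pepper_mill: dark turned wooden pepper mill, standing upright: 170 mm high, round foot 58 mm across, round head 49 mm across from 123 to 159 mm above the foot (one rigid piece here; grasp it round the head), a small 12 mm knob on top. Origin: centre of its underside, z up. About 0.18 kg.
- salt_shaker: glass salt shaker with a domed steel cap, standing upright: 90 mm high, round, 44 mm across below 66 mm, cap 34 mm across. Origin: centre of its underside, z up. About 0.1 kg.
- pot: grey-brown stoneware square mustard pot without its lid: 60 x 60 mm, 52 mm high, a round mouth 46 mm across and 44 mm deep, walls 7 mm at the thinnest. Origin: centre of its underside; z up, x and y square to its flat sides. About 0.16 kg.
- pot_lid: round grey-brown stoneware lid of the pot, lying right way up: spigot below, 40 mm across and 6 mm high (enters the pot's mouth), disc 56 mm across from 6 to 12 mm, straight knob 16 mm across from 12 to 32 mm. Origin: centre of the spigot's underside, z up. Fully home, its origin is 46 mm above the pot's. 0.05 kg.
- spoon: small wooden condiment spoon lying flat: 94 mm long, round cup-like bowl 26 mm across and 12 mm high at its +x end (centred at x = 34 mm), arched round handle 9 mm thick, its axis 14 mm above the underside at x = -12 to 8 mm, falling to the tip at x = -47 mm. Origin: middle of its length, at its underside; x along the handle towards the bowl, z up. 0.02 kg.
- insert_mill: fixed oak insert, 118 x 118 x 24 mm, top 29 mm above the worktop; four stand two by two in the steel tray, 120 mm apart, in changing order, at one yaw. Origin: centre of its underside, z up, x and y along its edges. Round recess 66 mm across and 12 mm deep, at the centre: the place of the pepper mill.
- insert_salt: fixed oak insert, 118 x 118 x 24 mm, top 29 mm above the worktop; four stand two by two in the steel tray, 120 mm apart, in changing order, at one yaw. Origin: centre of its underside, z up, x and y along its edges. Round recess 52 mm across and 12 mm deep, at the centre: the place of the salt shaker.
- insert_pot: fixed oak insert, 118 x 118 x 24 mm, top 29 mm above the worktop; four stand two by two in the steel tray, 120 mm apart, in changing order, at one yaw. Origin: centre of its underside, z up, x and y along its edges. Square recess 68 x 68 mm and 10 mm deep, at the centre, its sides along x and y: the place of the pot (any of the four ways round).
- insert_spoon: fixed oak insert, 118 x 118 x 24 mm, top 29 mm above the worktop; four stand two by two in the steel tray, 120 mm apart, in changing order, at one yaw. Origin: centre of its underside, z up, x and y along its edges. Slot 7 mm deep along x: 36 mm wide at x = 14 to 53 mm (spoon's bowl), 18 mm wide at x = -53 to 14 mm (handle). Place of the spoon, its x along the insert's.
- tap (a point): the fixed kitchen tap, an obstacle: centre of the foot of its column (60 mm across at the foot, 45 mm above, the arch over the sink reaching 415 mm high). From 65 to 185 mm up its lever block sticks out 100 mm to the right (-y). A soap pump, 45 mm across and 85 mm high, stands 155 mm to its right and 10 mm farther off. Swing past on the robot's side of them.

How it is judged:
By the outcome, as a careful person would: the job done as asked, in the order asked, and still so for the second after the job is handed in, with the robot touching nothing.
It also fails if it takes over 134 s, if anything falls off the work surface, if the arm or the gripper's body presses on something with over 40 N, if the wrist force passes 120 N, or if a joint passes its speed limit or range.

## Working session

There is one attempt and no reset: what is moved stays moved. The work goes in short steps, Python scripts to look and compute and a shell command to move; the robot and the scene stay as the last step left them, time stands still between calls to the robot, and variables do not carry over. Pictures are saved under pics/ and viewed, and the job is handed in when it is done.

```bash
ls; mkdir -p pics
cat > h.py <<'E'
import numpy as np, cv2, json
from plant import bot
from scipy.spatial.transform import Rotation as R
def save(n,fn):
    p,d=bot.capture(n); cv2.imwrite('pics/'+fn+'.png',p[:,:,::-1]); np.save('pics/'+fn+'_d.npy',d); return p,d
def cam(n):
    m=bot.camera_model(n); K=np.array([[m['fx'],0,m['cx']],[0,m['fy'],m['cy']],[0,0,1.]])
    return K,np.array(m['dist_coeffs']),np.array(m['position']),np.array(m['rotation'])
def ray(c,uv):
    K,D,p,Rm=c
    q=cv2.undistortPoints(np.array(uv,float).reshape(-1,1,2),K,D).reshape(-1,2)
    return (Rm@np.c_[q,np.ones(len(q))].T).T
def onz(c,uv,z):
    r=ray(c,uv); return c[2]+r*((z-c[2][2])/r[:,2])[:,None]
def dep(c,uv,d):
    r=ray(c,uv); return c[2]+r*np.array(d).reshape(-1,1)
def proj(c,X):
    K,D,p,Rm=c
    X=(Rm.T@(np.array(X,float).reshape(-1,3)-p).T).T
    return cv2.projectPoints(X,np.zeros(3),np.zeros(3),K,D)[0].reshape(-1,2)
E
python3 - <<'E'
from h import *
o=bot.get_obs()
for k,v in o.items(): print(k,v)
for n in ['scene','side','wrist']:
    m=bot.camera_model(n); print(n,m)
    save(n,n+'0')
E
```

```text
pics
time 0.0
joint_positions [-1.25101304e+00  3.42661461e-01  1.52502897e+00 -7.97198893e-06
  1.27544046e+00 -1.46033757e-01]
dq [ 0.00081551 -0.00024436 -0.00013126  0.00061579  0.00028381  0.00076709]
tau [-4.11077126e-03 -4.31256652e+01 -2.44223177e+01  7.13164313e-02
  5.61437826e-02 -1.08575796e-04]
tool_pos [ 235.67152221 -468.6532923   226.07261006]
tcp_rot [-1.71187433  1.56925807  1.89553769]
contact_force [-0.34352435 -0.84825278 -0.52573182]
moment [ 0.04457078  0.01232237 -0.05079339]
grip_width 91.6919355738433
scene {'fx': 417.7899438612829, 'fy': 417.7899438612829, 'cx': 319.72531247859416, 'cy': 200.93550543497935, 'dist_coeffs': array([-0.06194726,  0.        ,  0.        ,  0.        ,  0.        ]), 'position': array([ -35.43348557,  558.63753154, 1038.4181327 ]), 'rotation': array([-2.47446651,  0.01156221, -2.44914167])}
side {'fx': 474.08397997962777, 'fy': 474.08397997962777, 'cx': 309.9618959848801, 'cy': 198.98105737700016, 'dist_coeffs': array([-0.07450185,  0.        ,  0.        ,  0.        ,  0.        ]), 'position': array([263.98388269, 968.04984116, 603.55836814]), 'rotation': array([-2.07345997,  0.01500259, -2.95728538])}
wrist {'fx': 282.9511305139276, 'fy': 282.9511305139276, 'cx': 319.0847488961593, 'cy': 195.0385655985959, 'dist_coeffs': array([-0.04939408,  0.        ,  0.        ,  0.        ,  0.        ]), 'position': array([ 299.22253339, -436.16467523,  384.63102253]), 'rotation': array([ 2.87102905e+00, -7.13589031e-04, -1.10465926e+00])}
```

```bash
sed -i "s/np.array(m\['rotation'\])/R.from_euler('xyz',m['rotation']).as_matrix()/" h.py; echo ok
```

```text
ok
```

View pics/scene0.png

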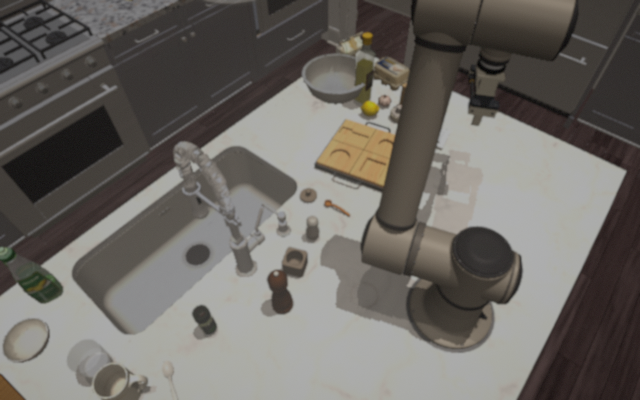

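View pics/side0.png

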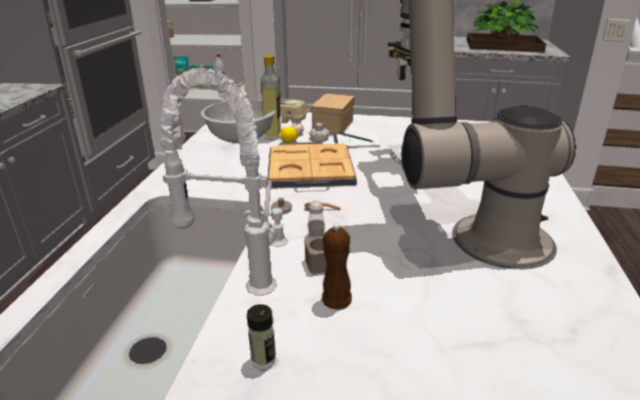

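View pics/wrist0.png

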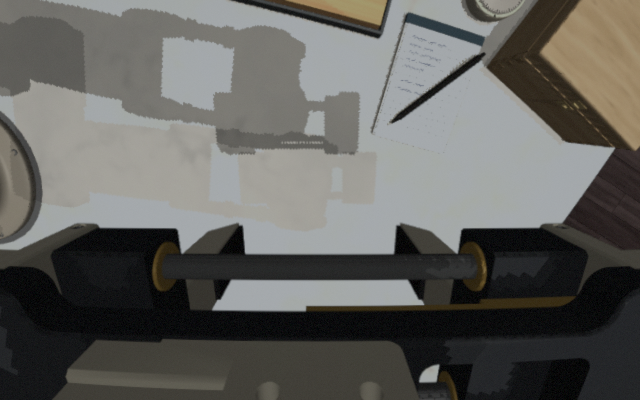

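```bash
cat >> h.py <<'E'
def tri(c1,u1,c2,u2):
    a,b=ray(c1,[u1])[0],ray(c2,[u2])[0]; a/=np.linalg.norm(a); b/=np.linalg.norm(b)
    A=np.c_[a,-b]; t=np.linalg.lstsq(A,c2[2]-c1[2],rcond=None)[0]
    x,y=c1[2]+a*t[0],c2[2]+b*t[1]; return (x+y)/2,np.linalg.norm(x-y)
E
python3 - <<'E'
from h import *
np.set_printoptions(precision=1,suppress=True)
L=['pepper_mill','salt_shaker','pot','pot_lid','spoon','insert_mill','insert_salt','insert_pot','insert_spoon','tap']
best={}
for l in L:
    for n in ['scene','side']:
        r=bot.spot_point(n,l)[:2]
        print(l,n,[(np.array(q['point']),round(q['conf'],2)) for q in r])
        if r: best[l,n]=r[0]['point']
z={'insert_mill':5,'insert_salt':5,'insert_pot':5,'insert_spoon':5}
for l in L:
    C={n:cam(n) for n in ['scene','side']}
    for n in C:
        if (l,n) in best: print(l,n,onz(C[n],[best[l,n]],z.get(l,0)))
    if (l,'scene') in best and (l,'side') in best: print('  tri',tri(C['scene'],best[l,'scene'],C['side'],best[l,'side']))
print(bot.get_obs()['time'])
E
```

```text
pepper_mill scene [(array([283.8, 303.2]), 0.84)]
pepper_mill side [(array([336.3, 300.9]), 0.85)]
salt_shaker scene [(array([314.8, 239.4]), 0.87)]
salt_shaker side [(array([311.5, 235.9]), 0.67)]
pot scene [(array([292.6, 263. ]), 0.61)]
pot side [(array([321.9, 262.3]), 0.9)]
pot_lid scene [(array([312.2, 195.6]), 0.46)]
pot_lid side [(array([281.1, 209.5]), 0.6)]
spoon scene [(array([336.6, 206.3]), 0.64), (array([284.7, 303. ]), 0.38)]
spoon side [(array([322. , 210.6]), 0.4)]
insert_mill scene [(array([341.9, 160.9]), 0.86)]
insert_mill side [(array([293.7, 177.6]), 0.66)]
insert_salt scene [(array([313.8, 236.7]), 0.68), (array([383.6, 146.9]), 0.61)]
insert_salt side [(array([324.8, 159.4]), 0.98)]
insert_pot scene [(array([371.8, 171.7]), 0.71), (array([354.2, 137.3]), 0.34)]
insert_pot side [(array([327.9, 173. ]), 0.65)]
insert_spoon scene [(array([352.4, 137.8]), 0.58)]
insert_spoon side [(array([290.9, 157.6]), 0.89)]
tap scene []
tap side []
pepper_mill scene [[348.8 264.2   0. ]]
pepper_mill side [[350.8 278.2   0. ]]
  tri (array([353.7, 260.1, -15.4]), np.float64(1.4
[... 495 characters left out ...]
  0. ]]
  tri (array([443. , -87.9, -16.6]), np.float64(11.014148741759524))
insert_mill scene [[ 545.7 -241.5    5. ]]
insert_mill side [[ 541.6 -218.2    5. ]]
  tri (array([ 551.7, -252.6,  -10.9]), np.float64(5.0606076628037835))
insert_salt scene [[421.2  54.2   5. ]]
insert_salt side [[ 473.6 -357.4    5. ]]
  tri (array([363.2, 150.3, 219.3]), np.float64(67.18209368680608))
insert_pot scene [[ 438.  -265.1    5. ]]
insert_pot side [[ 449.6 -263.1    5. ]]
  tri (array([ 447. , -273.7,   -2.8]), np.float64(9.821259005873404))
insert_spoon scene [[ 586.3 -355.3    5. ]]
insert_spoon side [[ 580.3 -355.1    5. ]]
  tri (array([ 581.4, -351.1,    8.2]), np.float64(4.986482520025467))
1.15
```

Run:
```python
import cv2
a=cv2.imread('pics/scene0.png')
cv2.imwrite('pics/z1.png',cv2.resize(a[110:330,180:460],None,fx=2.7,fy=2.7,interpolation=cv2.INTER_CUBIC))
```

```text
(no output)
```

View pics/z1.png

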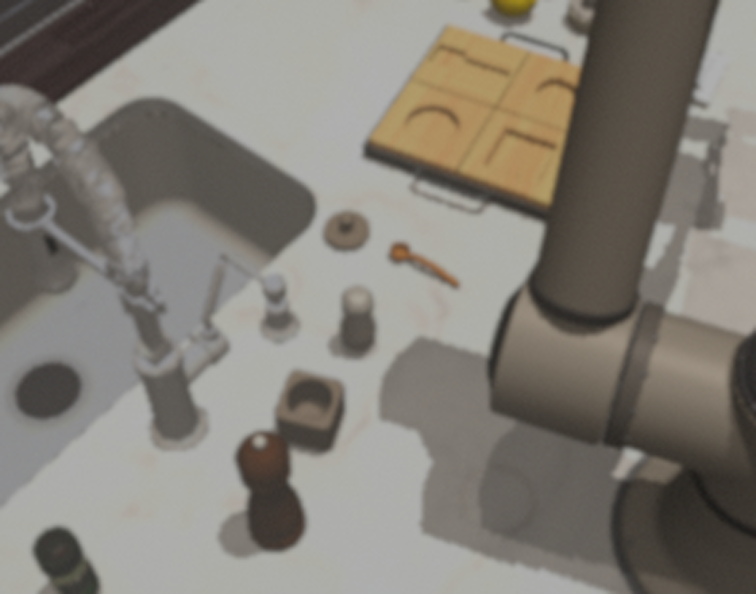

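```bash
cat > d.py <<'E'
import sys
from h import *
np.set_printoptions(precision=2,suppress=True)
def st():
    o=bot.get_obs(); M=R.from_euler('xyz',o['tcp_rot']).as_matrix()
    return o,np.array(o['tool_pos']),M
def plan(x,y,z,phi=None):
    # phi: desired jaw angle (deg) in world
    o,p,M=st(); q=o['joint_positions']
    cur=np.degrees(np.arctan2(M[1,1],M[0,1]))
    print('t%.1f p'%o['time'],p,'jaw %.1f'%cur,'q1 %.2f q6 %.2f'%(q[0],q[5]),'tilt',M[:2,0],'grip %.1f'%o['grip_width'],'F',np.array(o['contact_force']))
    def leg(M,d,s): 
        v=M.T@d/10; n=int(np.ceil(np.linalg.norm(v)/4.1)); print(s,v,'n>=',n,'per row',v/max(n,1))
    d=np.array([x,y,z],float)-p
    leg(M,d,'move'); leg(M,d*[1,1,0],'horiz'); leg(M,d*[0,0,1],'vert')
    if phi is not None:
        for k in (-1,0,1):
            t=-(phi+180*k-cur)
            t=(t+360)%720-360
            if abs(t)<=185: print('turn %.3f rad, rows of .12: %.1f'%(np.radians(t),np.radians(abs(t))/.12))
        dd=np.radians(min([-(phi+180*k-cur) for k in range(-3,4)],key=abs))
        M2=M@R.from_rotvec([dd,0,0]).as_matrix(); leg(M2,d*[1,1,0],'horiz after small turn'); 
if __name__=='__main__':
    a=[float(i) for i in sys.argv[1:]]; plan(*a)
E
python3 d.py 430 -330 300; python3 d.py 430 30 300
python3 - <<'E'
from h import *
print(onz(cam('scene'),[[245,268],[283,235]],0))
print(onz(cam('side'),[[262,285],[277,240]],0))
E
```

```text
t1.1 p [ 235.81 -469.08  226.73] jaw -63.3 q1 -1.25 q6 -0.15 tilt [ 0. -0.] grip 91.7 F [-0.57  0.63 -0.4 ]
move [ -7.33  -3.7  -23.6 ] n>= 7 per row [-1.05 -0.53 -3.37]
horiz [ -0.   -3.7 -23.6] n>= 6 per row [-0.   -0.62 -3.93]
vert [-7.33  0.    0.  ] n>= 2 per row [-3.66  0.    0.  ]
t1.1 p [ 235.81 -469.08  226.73] jaw -63.3 q1 -1.25 q6 -0.15 tilt [ 0. -0.] grip 91.7 F [-0.57  0.63 -0.4 ]
move [ -7.33 -35.87 -39.77] n>= 14 per row [-0.52 -2.56 -2.84]
horiz [ -0.   -35.87 -39.77] n>= 14 per row [-0.   -2.56 -2.84]
vert [-7.33  0.    0.  ] n>= 2 per row [-3.66  0.    0.  ]
[[505.72834798 255.64671706   0.        ]
 [498.35796081 105.29846094   0.        ]]
[[503.40243246 255.78980135   0.        ]
 [512.95693786  93.78903863   0.        ]]
```

```bash
python3 -m handwheel '[[[-1.05,-0.53,-3.37,0],[-1.05,-0.53,-3.37,0],[-1.05,-0.53,-3.37,0],[-1.05,-0.53,-3.37,0],[-1.05,-0.53,-3.37,0],[-1.05,-0.53,-3.37,0],[-1.05,-0.53,-3.37,0],[0,0,0,0]]]'
python3 - <<'E'
from h import *
c=cam('wrist'); save('wrist','w1'); np.savez('pics/w1_c.npz',K=c[0],D=c[1],p=c[2],R=c[3])
L=['insert_mill','insert_salt','insert_pot','insert_spoon']
for l in L:
    for q in bot.spot_point('wrist',l)[:2]: print(l,np.array(q['point']).round(1),round(q['conf'],2),onz(c,[q['point']],5).round(1))
E
python3 d.py 430 -330 300
```

```text
time: 1.82
tool_pos: [434.4, -326.9, 302.4]
tcp_rot: [2.409, 1.566, -0.261]
contact_force: [-0.7, 0.4, 1.0]
grip_width: 91.6
insert_mill [300.5  63.8] 0.95 [[ 555.8 -235.1    5. ]]
insert_salt [357.3 164.2] 0.91 [[ 461.3 -384.3    5. ]]
insert_salt [173.4  90.2] 0.45 [[434.5 -76.    5. ]]
insert_pot [285.3 145.8] 0.89 [[ 435.1 -267.3    5. ]]
insert_pot [358.4 163.2] 0.72 [[ 463.6 -385.1    5. ]]
insert_spoon [376.2  84. ] 0.97 [[ 582.6 -350.4    5. ]]
t2.1 p [ 429.   -330.5   299.69] jaw -63.4 q1 -0.80 q6 0.31 tilt [-0.  0.] grip 91.9 F [-0.68  0.28 -0.46]
move [-0.03  0.   -0.11] n>= 1 per row [-0.03  0.   -0.11]
horiz [-0.    0.   -0.11] n>= 1 per row [-0.    0.   -0.11]
vert [-0.03 -0.    0.  ] n>= 1 per row [-0.03 -0.    0.  ]
```

View pics/w1.png

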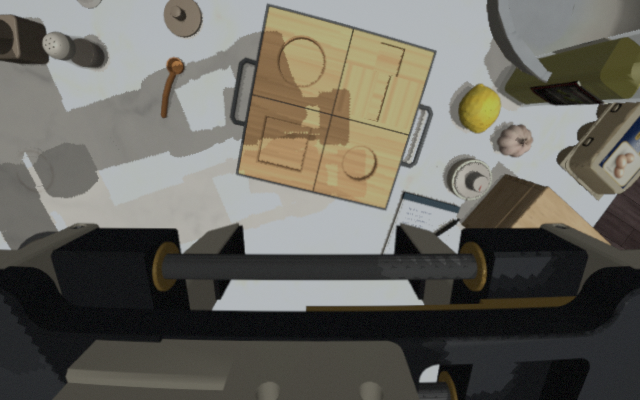

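```bash
cat >> h.py <<'E'
def ortho(c,img,x0,x1,y0,y1,z,s=2):
    # image: up = +x, left = +y, s px/mm
    H,W=int((x1-x0)*s),int((y1-y0)*s)
    X,Y=np.meshgrid(np.arange(H),np.arange(W),indexing='ij')
    P=np.stack([x1-X/s,y1-Y/s,np.full(X.shape,float(z))],-1).reshape(-1,3)
    m=proj(c,P).astype(np.float32).reshape(H,W,2)
    return cv2.remap(img,m[...,0],m[...,1],cv2.INTER_CUBIC)
def grab(n,fn):
    c=cam(n); p,d=save(n,fn); np.savez('pics/%s_c.npz'%fn,K=c[0],D=c[1],p=c[2],R=c[3]); return c,p,d
def load(fn):
    z=np.load('pics/%s_c.npz'%fn); return (z['K'],z['D'],z['p'],z['R']),cv2.imread('pics/%s.png'%fn),np.load('pics/%s_d.npy'%fn)
E
python3 - <<'E'
from h import *
c,p,d=grab('wrist','w2')
o=ortho(c,p[:,:,::-1].copy(),360,660,-450,-170,29,2)
cv2.imwrite('pics/o2.png',o); print(o.shape)
P=dep(c,[[300,62],[284,145],[358,162],[250,90],[345,45]],[d[62,300],d[145,284],d[162,358],d[90,250],d[45,345]]);print(P.round(1))
E
```

```text
(600, 560, 3)
[[ 549.1 -239.3   17.7]
 [ 431.  -269.1   20. ]
 [ 458.7 -383.6   18.4]
 [ 481.6 -190.6   20.9]
 [ 595.7 -287.    29.2]]
```

View pics/o2.png

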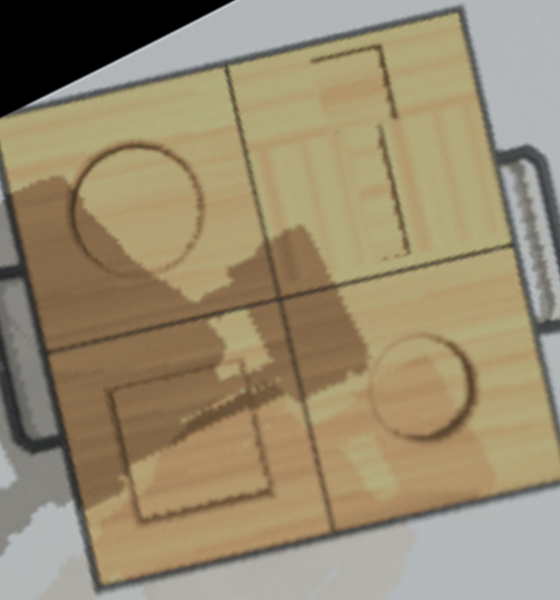

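```bash
python3 d.py 400 40 300 -90
```

```text
t2.1 p [ 428.9  -330.66  299.74] jaw -63.4 q1 -0.80 q6 0.31 tilt [-0.  0.] grip 91.5 F [ 0.07  0.51 -0.85]
move [ -0.01 -34.44 -14.01] n>= 10 per row [-0.   -3.44 -1.4 ]
horiz [  0.02 -34.44 -14.01] n>= 10 per row [ 0.   -3.44 -1.4 ]
vert [-0.03 -0.    0.  ] n>= 1 per row [-0.03 -0.    0.  ]
turn 0.464 rad, rows of .12: 3.9
turn -2.677 rad, rows of .12: 22.3
horiz after small turn [  0.02 -37.07   2.89] n>= 10 per row [ 0.   -3.71  0.29]
```

```bash
python3 -m handwheel '[[[0,-3.44,-1.4,0],[0,-3.44,-1.4,0],[0,-3.44,-1.4,0],[0,-3.44,-1.4,0],[0,-3.44,-1.4,0],[0,-3.44,-1.4,0],[0,-3.44,-1.4,0],[0,-3.44,-1.4,0]]]'; python3 -m handwheel '[[[0,-3.44,-1.4,0],[0,-3.44,-1.4,0],[0,0,0,0.116],[0,0,0,0.116],[0,0,0,0.116],[0,0,0,0.116],[0,0,0,0],[0,0,0,0]]]'
python3 d.py 400 40 300 -90
python3 - <<'E'
from h import *
np.set_printoptions(precision=1,suppress=True)
c,p,d=grab('wrist','w3')
for l in ['pepper_mill','salt_shaker','pot','pot_lid','spoon']:
    for q in bot.spot_point('wrist',l)[:2]: print(l,np.array(q['point']),round(q['conf'],2),onz(c,[q['point']],0)[0])
E
```

```text
time: 2.78
tool_pos: [405.4, -33.1, 300.1]
tcp_rot: [0.64, 1.571, -2.038]
contact_force: [0.3, -0.2, -0.1]
grip_width: 91.7
time: 3.45
tool_pos: [400.4, 39.6, 300.1]
tcp_rot: [0.42, 1.571, -2.718]
contact_force: [-0.3, -1.0, -0.3]
grip_width: 91.8
t3.5 p [400.36  39.59 300.07] jaw -89.8 q1 -0.09 q6 1.47 tilt [-0. -0.] grip 91.8 F [-0.32 -0.99 -0.32]
move [ 0.01 -0.04  0.04] n>= 1 per row [ 0.01 -0.04  0.04]
horiz [ 0.   -0.04  0.04] n>= 1 per row [ 0.   -0.04  0.04]
vert [ 0.01 -0.   -0.  ] n>= 1 per row [ 0.01 -0.   -0.  ]
turn 3.145 rad, rows of .12: 26.2
turn 0.004 rad, rows of .12: 0.0
turn -3.138 rad, rows of .12: 26.1
horiz after small turn [ 0.   -0.04  0.04] n>= 1 per row [ 0.   -0.04  0.04]
pepper_mill [184.8 190.4] 0.57 [351.9 266.    0. ]
pepper_mill [379.8  72.3] 0.21 [538.2 -52.5   0. ]
salt_shaker [307.9 142.9] 0.84 [431.2  57.1   0. ]
salt_shaker [505.1 144.4] 0.74 [ 431.9 -266.2    0. ]
pot [242.  162.4] 0.89 [399.5 165.2   0. ]
pot [184.1 190.3] 0.61 [352.1 267.2   0. ]
pot_lid [378.3  73.4] 0.66 [536.6 -50.3   0. ]
spoon [386.8 143. ] 0.66 [431.7 -69.7   0. ]
```

View pics/w3.png

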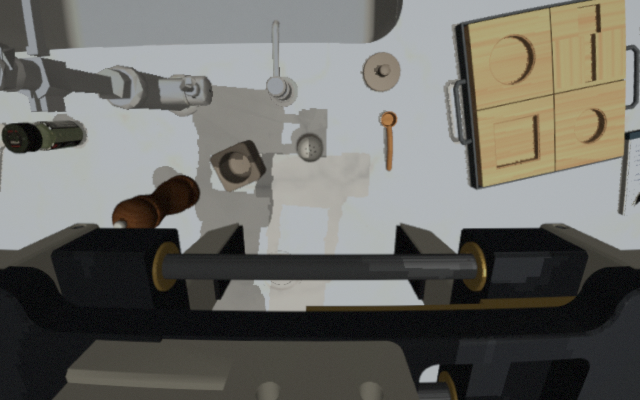

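Run:
```python
from h import *
c,p,d=load('w3')
a=ortho(c,p,360,450,110,210,52,4)   # pot top
b=ortho(c,p,500,580,-100,0,12,4)
s=ortho(c,p,390,480,-130,-30,6,4)
t=ortho(c,p,390,480,0,100,88,4)
im=np.zeros((720,800,3),np.uint8)
im[:360,:400]=a; im[:320,400:]=b; im[360:,:400]=s; im[360:,400:]=t
cv2.imwrite('pics/o3.png',im)
def med(u,v): 
    return dep(c,[[u,v]],[np.median(d[v-1:v+2,u-1:u+2])])[0].round(1)
for n,u,v in [('pot floor',237,166),('pot rim',222,155),('lid disc',368,75),('knob',384,71),('salt top',309,145),('bowl',388,119),('handle',389,150),('handle2',389,140),('mill knob',120,225),('mill head',135,212)]: print(n,med(u,v))
```

```text
pot floor [395.  171.3   8.6]
pot rim [418.4 179.5  51.7]
lid disc [532.4 -32.6  12.6]
knob [535.1 -51.6  33.3]
salt top [436.4  52.5  89.4]
bowl [469.3 -68.6   2.3]
handle [422.7 -69.1  19.5]
handle2 [438.  -68.3  18.4]
mill knob [355.4 263.2 168.5]
mill head [365.5 253.8 152.6]
```

View pics/o3.png

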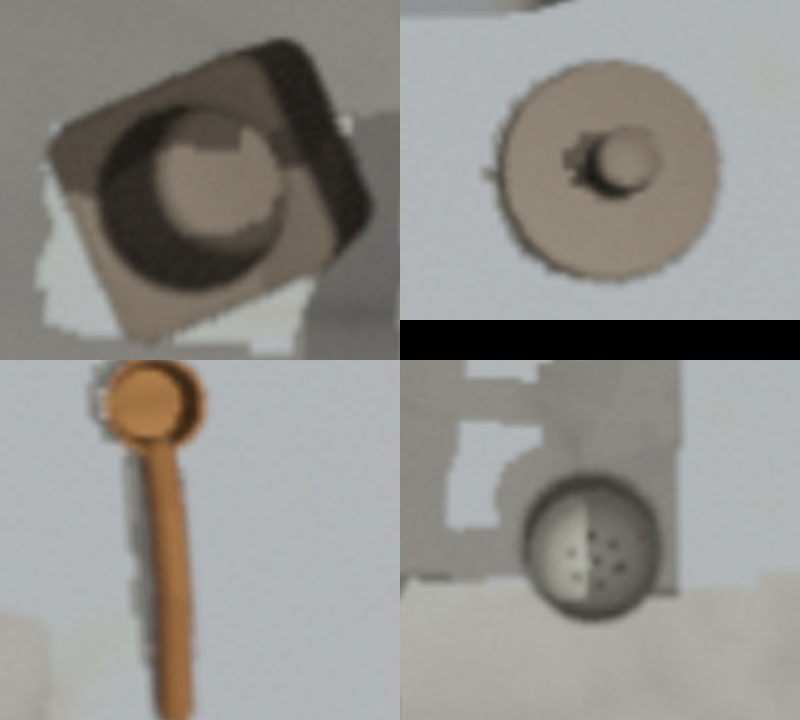

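```bash
python3 d.py 434 -70 140 -86.7
```

```text
t3.8 p [400.51  40.09 300.19] jaw -89.9 q1 -0.09 q6 1.48 tilt [ 0. -0.] grip 91.9 F [ 1.   -0.75  0.98]
move [16.02 11.02 -3.32] n>= 5 per row [ 3.2   2.2  -0.66]
horiz [ 0.   11.02 -3.32] n>= 3 per row [ 0.    3.67 -1.11]
vert [16.02 -0.    0.  ] n>= 4 per row [ 4. -0.  0.]
turn 3.087 rad, rows of .12: 25.7
turn -0.055 rad, rows of .12: 0.5
turn -3.197 rad, rows of .12: 26.6
horiz after small turn [ 0.   11.18 -2.71] n>= 3 per row [ 0.    3.73 -0.9 ]
```

```bash
python3 -m handwheel '[[[0,3.67,-1.11,0],[0,3.67,-1.11,0],[1.5,3.67,-1.11,0],[3.6,0,0,-0.055],[3.6,0,0,0],[3.6,0,0,0],[3.6,0,0,0],[0,0,0,0]]]' 0.5;python3 -m handwheel '[[[0,0,0,0]]]'
python3 d.py 434 -70 140 -86.7
python3 - <<'E'
from h import *
c,p,d=grab('wrist','w4')
print([ (q['point'],q['conf']) for q in bot.find_in('wrist','spoon')[:0]])
a=ortho(c,p[:,:,::-1].copy(),380,490,-110,-30,16,5)
b=ortho(c,p[:,:,::-1].copy(),380,490,-110,-30,12,5)
cv2.imwrite('pics/o4.png',np.hstack([a,b]))
E
```

```text
time: 4.42
tool_pos: [430.0, -68.7, 135.8]
tcp_rot: [-0.382, 1.559, 2.816]
contact_force: [-1.2, 0.3, -0.2]
grip_width: 46.9
time: 4.5
tool_pos: [433.3, -69.6, 140.7]
tcp_rot: [-0.364, 1.567, 2.835]
contact_force: [-0.2, -0.5, 0.8]
grip_width: 45.9
t4.5 p [433.28 -69.59 140.69] jaw -86.7 q1 -0.33 q6 1.18 tilt [-0.  0.] grip 45.9 F [-0.17 -0.52  0.78]
move [ 0.07  0.05 -0.07] n>= 1 per row [ 0.07  0.05 -0.07]
horiz [-0.    0.05 -0.07] n>= 1 per row [-0.    0.05 -0.07]
vert [ 0.07  0.   -0.  ] n>= 1 per row [ 0.07  0.   -0.  ]
turn 3.141 rad, rows of .12: 26.2
turn -0.000 rad, rows of .12: 0.0
turn -3.142 rad, rows of .12: 26.2
horiz after small turn [-0.    0.05 -0.07] n>= 1 per row [-0.    0.05 -0.07]
[]
```

View pics/o4.png

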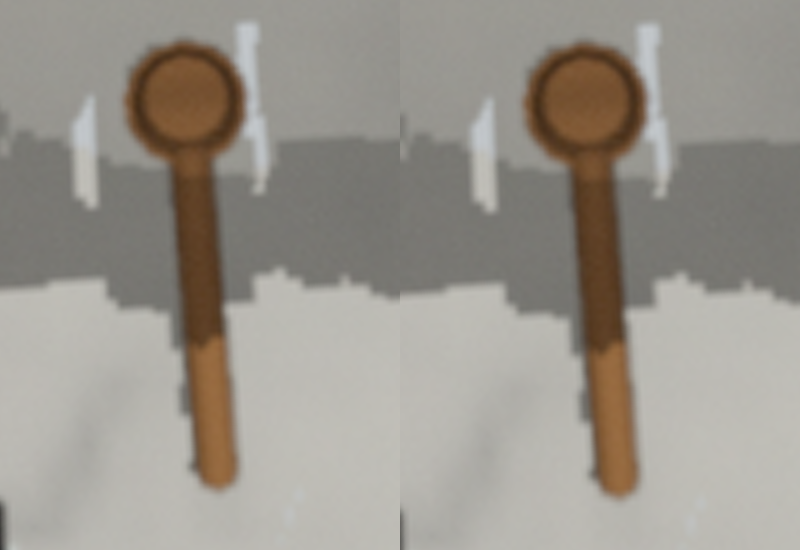

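View pics/w4.png

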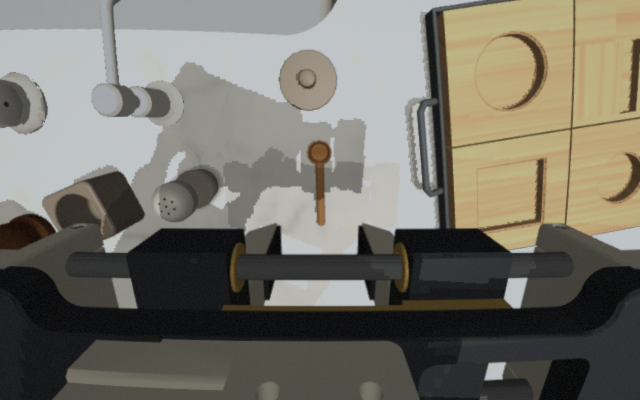

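```bash
python3 -m handwheel '[[[3,0,0,-0.03],[3,0,0,0],[3,0,0,0],[2.5,0,0,0],[1.4,0,0,0],[0.2,0,0,0],[0,0,0,0]]]';python3 d.py 433.5 -70 10 -85.2;  python3 -m handwheel '[[[0,0,0,0],[0,0,0,0],[0,0,0,0],[0,0,0,0],[0,0,0,0],[0,0,0,0]]]' 0; python3 d.py 433 -70 150 -85.2
```

```text
time: 5.18
tool_pos: [435.4, -70.2, 11.3]
tcp_rot: [2.694, 1.569, -0.361]
contact_force: [-0.5, 0.2, -0.5]
grip_width: 45.8
t5.2 p [435.37 -70.17  11.34] jaw -85.0 q1 -0.33 q6 1.15 tilt [ 0. -0.] grip 45.8 F [-0.52  0.22 -0.47]
move [ 0.13 -0.03  0.19] n>= 1 per row [ 0.13 -0.03  0.19]
horiz [-0.   -0.03  0.18] n>= 1 per row [-0.   -0.03  0.18]
vert [ 0.13 -0.    0.  ] n>= 1 per row [ 0.13 -0.    0.  ]
turn 3.145 rad, rows of .12: 26.2
turn 0.003 rad, rows of .12: 0.0
turn -3.138 rad, rows of .12: 26.2
horiz after small turn [-0.   -0.03  0.18] n>= 1 per row [-0.   -0.03  0.18]
time: 5.68
tool_pos: [434.2, -69.9, 10.5]
tcp_rot: [2.633, 1.57, -0.422]
contact_force: [0.1, -0.1, 0.6]
grip_width: 10.5
t5.7 p [434.22 -69.86  10.54] jaw -85.0 q1 -0.33 q6 1.15 tilt [ 0. -0.] grip 10.5 F [ 0.1  -0.12  0.58]
move [-13.95   0.01   0.11] n>= 4 per row [-3.49  0.    0.03]
horiz [-0.    0.    0.12] n>= 1 per row [-0.    0.    0.12]
vert [-13.95   0.    -0.01] n>= 4 per row [-3.49  0.   -0.  ]
turn 3.145 rad, rows of .12: 26.2
turn 0.003 rad, rows of .12: 0.0
turn -3.139 rad, rows of .12: 26.2
horiz after small turn [-0.    0.    0.12] n>= 1 per row [-0.    0.    0.12]
```

```bash
python3 -m handwheel '[[[0,0,0,0],[-1,0,0,0],[-2.5,0,0,0],[-3.5,0,0,0],[-3.5,0,0,0],[0,0,0,-0.068],[0,0,0,-0.068],[0,0,0,0]]]';python3 d.py 580.8 -355 110 -77.2
```

```text
time: 6.35
tool_pos: [434.1, -69.8, 115.8]
tcp_rot: [2.503, 1.57, -0.414]
contact_force: [0.1, 0.8, -0.1]
grip_width: 7.7
t6.3 p [434.12 -69.83 115.8 ] jaw -77.1 q1 -0.33 q6 1.01 tilt [ 0. -0.] grip 7.7 F [ 0.06  0.78 -0.06]
move [ 0.61 31.07 -7.93] n>= 8 per row [ 0.08  3.88 -0.99]
horiz [ 0.03 31.07 -7.93] n>= 8 per row [ 0.    3.88 -0.99]
vert [ 0.58 -0.    0.  ] n>= 1 per row [ 0.58 -0.    0.  ]
turn 3.143 rad, rows of .12: 26.2
turn 0.002 rad, rows of .12: 0.0
turn -3.140 rad, rows of .12: 26.2
horiz after small turn [ 0.03 31.06 -7.99] n>= 8 per row [ 0.    3.88 -1.  ]
```

```bash
python3 -m handwheel '[[[0,3.88,-0.99,0],[0,3.88,-0.99,0],[0,3.88,-0.99,0],[0,3.88,-0.99,0],[0,3.88,-0.99,0],[0,3.88,-0.99,0],[0,3.88,-0.99,0],[0,3.88,-0.99,0]]]'; python3 -m handwheel '[[[0,0,0,0],[0,0,0,0]]]'; python3 d.py 580.8 -355 55 -77.2
python3 - <<'E'
from h import *
c,p,d=grab('wrist','w5')
E
```

```text
time: 7.02
tool_pos: [580.0, -356.6, 114.2]
tcp_rot: [-0.867, 1.569, 2.494]
contact_force: [1.0, 0.8, -0.0]
grip_width: 7.8
time: 7.18
tool_pos: [579.4, -356.5, 112.9]
tcp_rot: [-0.869, 1.568, 2.491]
contact_force: [-0.7, 0.4, -0.1]
grip_width: 8.0
t7.2 p [ 579.36 -356.49  112.85] jaw -77.5 q1 -0.66 q6 0.69 tilt [-0.  0.] grip 8.0 F [-0.65  0.35 -0.06]
move [ 5.79 -0.1  -0.18] n>= 2 per row [ 2.89 -0.05 -0.09]
horiz [-0.   -0.11 -0.17] n>= 1 per row [-0.   -0.11 -0.17]
vert [ 5.79  0.01 -0.01] n>= 2 per row [ 2.89  0.01 -0.  ]
turn 3.137 rad, rows of .12: 26.1
turn -0.005 rad, rows of .12: 0.0
turn -3.146 rad, rows of .12: 26.2
horiz after small turn [-0.   -0.11 -0.17] n>= 1 per row [-0.   -0.11 -0.17]
```

View pics/w5.png

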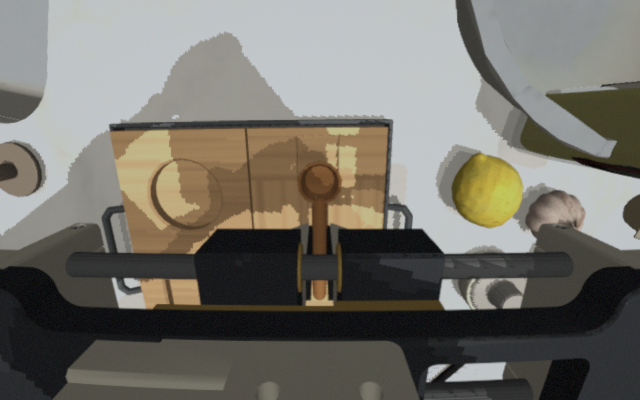

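```bash
python3 -m handwheel '[[[2.5,-0.1,-0.17,-0.005],[2.5,0,0,0],[1.2,0,0,0],[0,0,0,0],[0,0,0,0]]]'; python3 d.py 580.8 -355 32.5 -77.2
python3 - <<'E'
from h import *
c,p,d=grab('wrist','w6')
a=ortho(c,p[:,:,::-1].copy(),520,660,-430,-290,29,4)
cv2.imwrite('pics/o6.png',np.vstack([a]))
E
```

```text
time: 7.65
tool_pos: [581.1, -352.7, 53.3]
tcp_rot: [-0.906, 1.57, 2.463]
contact_force: [0.4, -0.2, 0.0]
grip_width: 7.8
t7.7 p [ 581.05 -352.69   53.3 ] jaw -76.9 q1 -0.66 q6 0.68 tilt [-0.  0.] grip 7.8 F [ 0.4  -0.21  0.01]
move [2.08 0.22 0.08] n>= 1 per row [2.08 0.22 0.08]
horiz [-0.    0.22  0.08] n>= 1 per row [-0.    0.22  0.08]
vert [ 2.08  0.   -0.  ] n>= 1 per row [ 2.08  0.   -0.  ]
turn 3.146 rad, rows of .12: 26.2
turn 0.005 rad, rows of .12: 0.0
turn -3.137 rad, rows of .12: 26.1
horiz after small turn [-0.    0.22  0.08] n>= 1 per row [-0.    0.22  0.08]
```

View pics/o6.png

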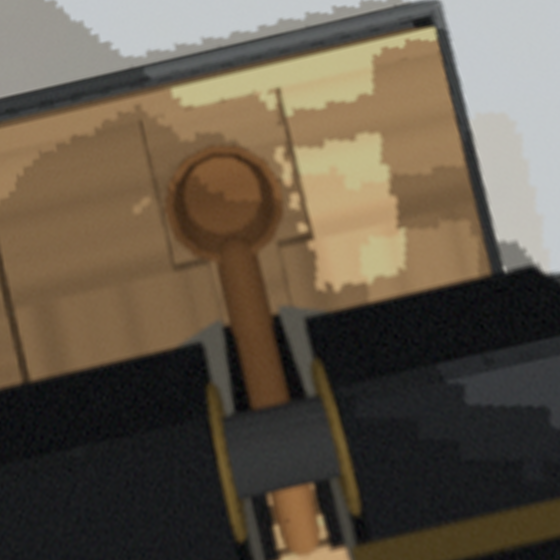

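```bash
python3 -m handwheel '[[[0.5,0.2,0.03,0],[0.8,0,0,0],[0.6,0,0,0],[0.25,0,0,0],[0,0,0,0],[0,0,0,0]]]'; python3 d.py 581.5 -354.6 32.5 -77.2
python3 - <<'E'
from h import *
c,p,d=grab('wrist','w7')
a=ortho(c,p[:,:,::-1].copy(),520,660,-430,-290,29,4)
cv2.imwrite('pics/o7.png',np.vstack([a]))
E
```

```text
time: 8.2
tool_pos: [581.3, -355.9, 32.4]
tcp_rot: [1.309, 1.57, -1.605]
contact_force: [-1.0, 0.5, 4.7]
grip_width: 8.1
t8.2 p [ 581.28 -355.89   32.36] jaw -77.0 q1 -0.66 q6 0.68 tilt [-0. -0.] grip 8.1 F [-0.97  0.5   4.74]
move [-0.01 -0.12 -0.05] n>= 1 per row [-0.01 -0.12 -0.05]
horiz [-0.   -0.12 -0.05] n>= 1 per row [-0.   -0.12 -0.05]
vert [-0.01  0.    0.  ] n>= 1 per row [-0.01  0.    0.  ]
turn 3.146 rad, rows of .12: 26.2
turn 0.004 rad, rows of .12: 0.0
turn -3.137 rad, rows of .12: 26.1
horiz after small turn [-0.   -0.12 -0.05] n>= 1 per row [-0.   -0.12 -0.05]
```

View pics/o7.png

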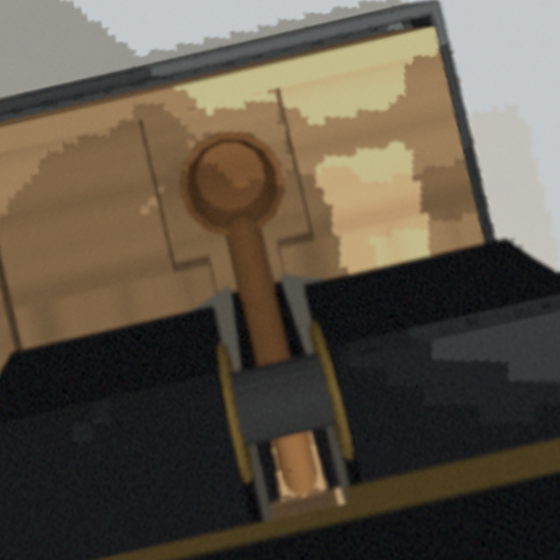

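```bash
python3 -m handwheel '[[[0,0,0,0],[0,0,0,0],[0,0,0,0]]]' 0.3; python3 -m handwheel '[[[-1.5,0,0,0],[-3.5,0,0,0],[-4,0,0,0],[-4,0,0,0],[-4,0,0,0],[-4,0,0,0],[-3,0,0,0],[0,0,0,0]]]'
python3 - <<'E'
from h import *
c,p,d=grab('wrist','w8')
a=ortho(c,p[:,:,::-1].copy(),480,660,-430,-250,29,3)
cv2.imwrite('pics/o8.png',np.vstack([a]))
E
python3 d.py 354 263 280 -53; python3 d.py 480 0 280
```

```text
time: 8.5
tool_pos: [581.3, -355.6, 31.4]
tcp_rot: [-0.803, 1.571, 2.566]
contact_force: [0.4, -0.9, -0.1]
grip_width: 23.4
time: 9.17
tool_pos: [583.3, -357.1, 280.1]
tcp_rot: [2.255, 1.557, -0.658]
contact_force: [0.5, -0.3, 1.0]
grip_width: 27.5
t9.2 p [ 582.64 -356.51  276.2 ] jaw -76.9 q1 -0.66 q6 0.68 tilt [ 0.01 -0.01] grip 27.9 F [-0.42  0.19  0.25]
move [ -0.85 -65.51   8.27] n>= 17 per row [-0.05 -3.85  0.49]
horiz [ -0.47 -65.51   8.28] n>= 17 per row [-0.03 -3.85  0.49]
vert [-0.38  0.   -0.  ] n>= 1 per row [-0.38  0.   -0.  ]
turn 2.724 rad, rows of .12: 22.7
turn -0.418 rad, rows of .12: 3.5
horiz after small turn [ -0.47 -63.23 -19.02] n>= 17 per row [-0.03 -3.72 -1.12]
t9.2 p [ 582.64 -356.51  276.2 ] jaw -76.9 q1 -0.66 q6 0.68 tilt [ 0.01 -0.01] grip 27.9 F [-0.42  0.19  0.25]
move [ -0.63 -37.04   1.94] n>= 10 per row [-0.06 -3.7   0.19]
horiz [ -0.25 -37.05   1.94] n>= 10 per row [-0.03 -3.7   0.19]
vert [-0.38  0.   -0.  ] n>= 1 per row [-0.38  0.   -0.  ]
```

View pics/o8.png

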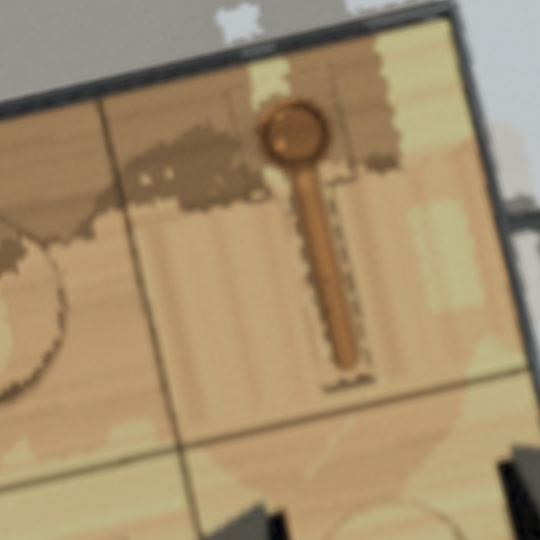

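```bash
python3 d.py 310 215 290 -53 | grep -E "move|turn"
```

```text
move [ -1.86 -61.82  13.64] n>= 16 per row [-0.12 -3.86  0.85]
turn 2.724 rad, rows of .12: 22.7
turn -0.418 rad, rows of .12: 3.5
horiz after small turn [ -0.48 -62.05 -12.62] n>= 16 per row [-0.03 -3.88 -0.79]
```

```bash
python3 -m handwheel '[[[-0.1,-3.86,0.5,0],[-0.1,-3.86,0.5,0],[-0.1,-3.86,0.5,0],[-0.1,-3.86,0.5,0],[-0.1,-3.86,0.5,0],[-0.1,-3.86,0.5,0],[-0.1,-3.86,0.5,0],[-0.1,-3.86,0.5,0]]]' 1; python3 -m handwheel '[[[-0.1,-3.86,1.2,0],[-0.1,-3.86,1.2,0],[-0.1,-3.86,1.2,0],[-0.1,-3.86,1.2,0],[-0.1,-3.86,1.2,0],[-0.1,-3.86,1.2,0],[-0.1,-3.86,1.2,0],[-0.1,-3.86,1.2,0]]]';  python3 -m handwheel '[[[0,0,0,-0.105],[0,0,0,-0.105],[0,0,0,-0.105],[0,0,0,-0.105],[0,0,0,0],[0,0,0,0]]]'; python3 d.py 354 263 280 -53
python3 - <<'E'
from h import *
c,p,d=grab('wrist','w9')
for q in bot.spot_point('wrist','pepper_mill')[:2]: print(np.array(q['point']),round(q['conf'],2),onz(c,[q['point']],0)[0])
E
```

```text
time: 9.88
tool_pos: [471.1, -62.1, 278.2]
tcp_rot: [-0.546, 1.568, 2.823]
contact_force: [0.4, -0.5, 0.1]
grip_width: 76.3
time: 10.55
tool_pos: [307.5, 216.3, 286.6]
tcp_rot: [0.208, 1.569, -2.707]
contact_force: [0.8, 0.3, -0.3]
grip_width: 92.1
time: 11.05
tool_pos: [309.0, 215.1, 286.8]
tcp_rot: [-0.189, 1.569, -2.686]
contact_force: [-0.6, 0.4, -0.1]
grip_width: 91.7
t11.1 p [309.01 215.08 286.75] jaw -53.1 q1 0.40 q6 1.33 tilt [-0. -0.] grip 91.7 F [-0.62  0.45 -0.13]
move [ 0.66 -1.13 -6.48] n>= 2 per row [ 0.33 -0.56 -3.24]
horiz [-0.01 -1.13 -6.48] n>= 2 per row [-0.01 -0.56 -3.24]
vert [ 0.68  0.   -0.  ] n>= 1 per row [ 0.68  0.   -0.  ]
turn 3.141 rad, rows of .12: 26.2
turn -0.001 rad, rows of .12: 0.0
turn -3.143 rad, rows of .12: 26.2
horiz after small turn [-0.01 -1.12 -6.48] n>= 2 per row [-0.01 -0.56 -3.24]
[304.9 117.2] 0.56 [352.14448083 274.62379807   0.        ]
```

View pics/w9.png

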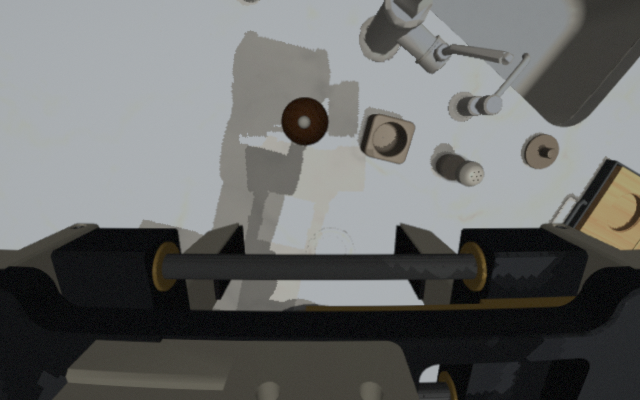

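```bash
python3 - <<'E'
from h import *
c,p,d=load('w9')
print(d[121:124,303:306].mean(), dep(c,[[304,122]],[np.median(d[121:124,303:306])]), onz(c,[[304.5,120.5]],141), onz(c,[[304,122]],169))
print(onz(c,[[281.5,120.5]],141),onz(c,[[328,120.5]],141))
E
python3 d.py 352 263 128 -53
```

```text
266.18262 [[353.37528763 266.68650278 170.15830795]] [[353.58190588 267.99699884 141.        ]] [[353.32218813 266.71934205 169.        ]]
[[339.19306271 287.21485776 141.        ]] [[368.31120979 248.41060651 141.        ]]
t11.2 p [309.28 215.07 287.11] jaw -53.1 q1 0.40 q6 1.33 tilt [-0. -0.] grip 91.7 F [0.26 0.25 0.65]
move [15.9  -1.26 -6.31] n>= 5 per row [ 3.18 -0.25 -1.26]
horiz [-0.01 -1.26 -6.29] n>= 2 per row [-0.   -0.63 -3.15]
vert [15.91  0.   -0.02] n>= 4 per row [ 3.98  0.   -0.  ]
turn 3.140 rad, rows of .12: 26.2
turn -0.001 rad, rows of .12: 0.0
turn -3.143 rad, rows of .12: 26.2
horiz after small turn [-0.01 -1.26 -6.3 ] n>= 2 per row [-0.   -0.63 -3.15]
```

```bash
python3 -m handwheel '[[[0,-0.75,-3.32,0],[0,-0.75,-3.32,0],[0,0,0,0],[3.5,0,0,0],[3.7,0,0,0],[3.5,0,0,0],[3,0,0,0],[2.5,0,0,0]]]'; python3 -m handwheel '[[[0,0,0,0],[0,0,0,0]]]'; python3 d.py 353.4 267 125 -53;python3 -m handwheel '[[[0,0,0,0],[0,0,0,0],[0,0,0,0],[0,0,0,0],[0,0,0,0],[0,0,0,0]]]' 0; python3 d.py 353.4 267 300 -53
```

```text
time: 11.82
tool_pos: [352.4, 266.5, 123.4]
tcp_rot: [-0.127, 1.568, -2.623]
contact_force: [0.3, -0.2, -0.4]
grip_width: 91.9
time: 11.98
tool_pos: [352.9, 266.8, 125.2]
tcp_rot: [-0.138, 1.568, -2.634]
contact_force: [0.5, -0.3, 0.0]
grip_width: 91.9
t12.0 p [352.86 266.82 125.2 ] jaw -53.0 q1 0.47 q6 1.40 tilt [-0. -0.] grip 91.9 F [ 0.47 -0.31  0.01]
move [ 0.02  0.02 -0.05] n>= 1 per row [ 0.02  0.02 -0.05]
horiz [-0.    0.02 -0.05] n>= 1 per row [-0.    0.02 -0.05]
vert [ 0.02  0.   -0.  ] n>= 1 per row [ 0.02  0.   -0.  ]
turn 3.142 rad, rows of .12: 26.2
turn 0.000 rad, rows of .12: 0.0
turn -3.141 rad, rows of .12: 26.2
horiz after small turn [-0.    0.02 -0.05] n>= 1 per row [-0.    0.02 -0.05]
time: 12.48
tool_pos: [353.5, 267.4, 126.1]
tcp_rot: [2.854, 1.57, 0.36]
contact_force: [0.3, -0.5, 0.3]
grip_width: 56.3
t12.5 p [353.54 267.38 126.14] jaw -52.9 q1 0.47 q6 1.40 tilt [0. 0.] grip 56.3 F [ 0.33 -0.54  0.26]
move [-17.39   0.03   0.02] n>= 5 per row [-3.48  0.01  0.  ]
horiz [-0.    0.02  0.03] n>= 1 per row [-0.    0.02  0.03]
vert [-17.39   0.    -0.02] n>= 5 per row [-3.48  0.   -0.  ]
turn 3.144 rad, rows of .12: 26.2
turn 0.002 rad, rows of .12: 0.0
turn -3.140 rad, rows of .12: 26.2
horiz after small turn [-0.    0.02  0.03] n>= 1 per row [-0.    0.02  0.03]
```

```bash
python3 -m handwheel '[[[0,0,0,0],[0,0,0,0],[0,0,0,0],[-1,0,0,0],[-2.5,0,0,0],[-3.5,0,0,0],[-3.5,0,0,0],[-2.5,0,0,0]]]'; python3 -m handwheel '[[[-1.4,0,0,0],[0,0,0,0]]]'; python3 d.py 555.9 -238.3 270
```

```text
time: 13.15
tool_pos: [353.5, 267.4, 258.1]
tcp_rot: [2.933, 1.569, 0.439]
contact_force: [1.3, 1.4, -2.3]
grip_width: 47.3
time: 13.32
tool_pos: [354.5, 267.9, 272.5]
tcp_rot: [2.956, 1.565, 0.463]
contact_force: [1.0, 0.6, -2.5]
grip_width: 47.2
t13.3 p [354.52 267.93 272.48] jaw -52.9 q1 0.47 q6 1.40 tilt [0.01 0.  ] grip 47.2 F [ 1.04  0.61 -2.49]
move [ 0.22 52.52 14.5 ] n>= 14 per row [0.02 3.75 1.04]
horiz [-0.03 52.52 14.49] n>= 14 per row [-0.    3.75  1.04]
vert [ 0.25 -0.    0.  ] n>= 1 per row [ 0.25 -0.    0.  ]
```

```bash
python3 -m handwheel '[[[0,2,0.55,0],[0,3,0.83,0],[0,3.6,0.99,0],[0,3.6,0.99,0],[0,3.6,0.99,0],[0,3.6,0.99,0],[0,3.6,0.99,0],[0,3.6,0.99,0]]]';python3 -m handwheel '[[[0,3.6,0.99,0],[0,3.6,0.99,0],[0,3.6,0.99,0],[0,3.6,0.99,0],[0,3.6,0.99,0],[0,3.6,0.99,0],[0,2.8,0.77,0],[0,1.5,0.41,0]]]';python3 -m handwheel '[[[0,0,0,0],[0,0,0,0]]]'; python3 d.py 555.9 -238.3 180
python3 - <<'E'
from h import *
c,p,d=grab('wrist','w10')
E
```

```text
time: 13.98
tool_pos: [455.1, 9.2, 267.9]
tcp_rot: [-0.788, 1.568, 3.001]
contact_force: [0.5, 0.3, -2.4]
grip_width: 46.9
time: 14.65
tool_pos: [555.0, -241.8, 266.6]
tcp_rot: [-0.909, 1.567, 2.878]
contact_force: [-0.2, 0.8, -2.2]
grip_width: 47.3
time: 14.82
tool_pos: [554.4, -238.8, 267.1]
tcp_rot: [-1.231, 1.567, 2.557]
contact_force: [-0.1, 0.5, -1.9]
grip_width: 47.6
t14.8 p [ 554.39 -238.78  267.05] jaw -53.0 q1 -0.53 q6 0.39 tilt [-0.  0.] grip 47.6 F [-0.05  0.55 -1.9 ]
move [ 8.7   0.09 -0.16] n>= 3 per row [ 2.9   0.03 -0.05]
horiz [-0.    0.05 -0.15] n>= 1 per row [-0.    0.05 -0.15]
vert [ 8.71  0.04 -0.01] n>= 3 per row [ 2.9   0.01 -0.  ]
```

View pics/w10.png

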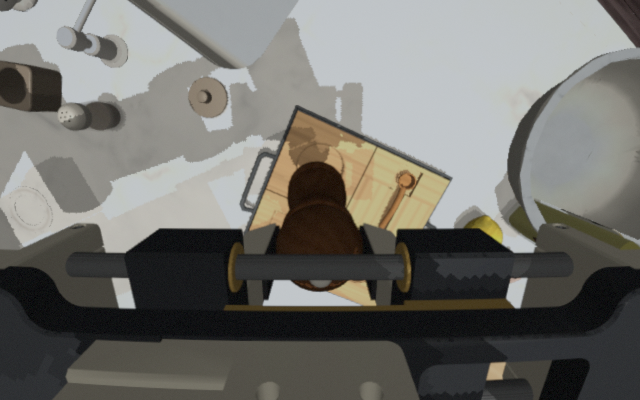

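```bash
python3 -m handwheel '[[[2.5,0.07,-0.15,0],[3,0,0,0],[3,0,0,0],[1.6,0,0,0],[0.7,0,0,0],[0,0,0,0],[0,0,0,0]]]'; python3 d.py 555.9 -238.3 143
python3 - <<'E'
from h import *
c,p,d=grab('wrist','w11')
a=ortho(c,p[:,:,::-1].copy(),490,630,-310,-170,29,4)
cv2.imwrite('pics/o11.png',np.vstack([a]))
save('side','side11')
E
```

```text
time: 15.45
tool_pos: [557.0, -237.6, 162.6]
tcp_rot: [1.994, 1.57, -0.499]
contact_force: [0.8, -0.0, -1.3]
grip_width: 47.7
t15.4 p [ 556.98 -237.63  162.56] jaw -52.8 q1 -0.53 q6 0.39 tilt [ 0. -0.] grip 47.7 F [ 0.77 -0.02 -1.29]
move [ 1.96 -0.01  0.13] n>= 1 per row [ 1.96 -0.01  0.13]
horiz [-0.   -0.01  0.13] n>= 1 per row [-0.   -0.01  0.13]
vert [ 1.96 -0.    0.  ] n>= 1 per row [ 1.96 -0.    0.  ]
```

View pics/o11.png

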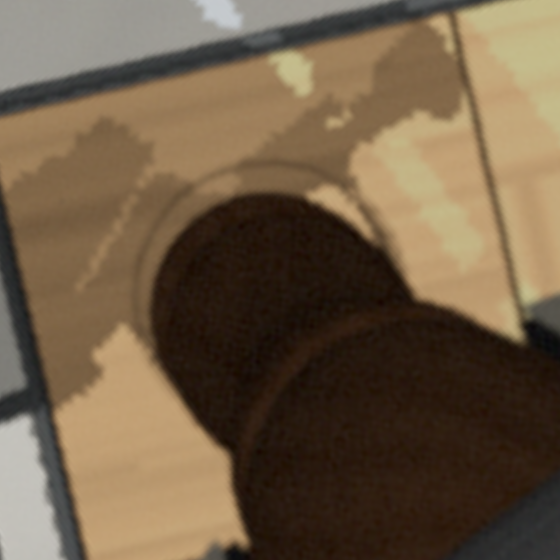

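View pics/side11.png

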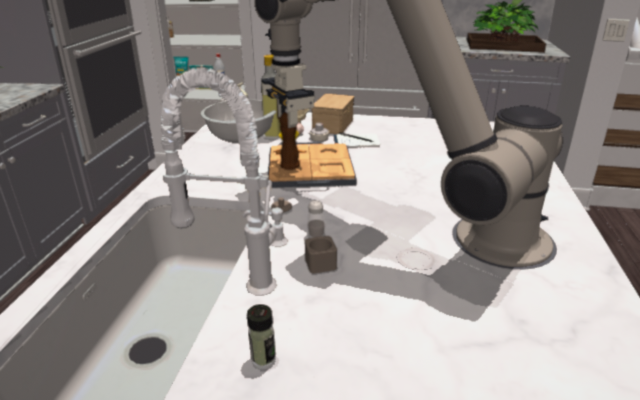

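```bash
python3 -m handwheel '[[[0.4,-0.02,-0.12,0],[0.4,0,0,0],[0.4,0,0,0],[0,0,0,0]]]'; python3 d.py 557.5 -237 143|head -2;  python3 -m handwheel '[[[0.3,0,0,0],[0.3,0,0,0],[0,0,0,0],[0,0,0,0]]]'; python3 d.py 557.5 -237 143 | head -2
python3 - <<'E'
from h import *
c,p,d=grab('wrist','w12')
a=ortho(c,p[:,:,::-1].copy(),490,630,-310,-170,29,4)
cv2.imwrite('pics/o12.png',np.vstack([a]))
E
```

```text
time: 15.88
tool_pos: [557.0, -237.1, 148.8]
tcp_rot: [-1.131, 1.569, 2.658]
contact_force: [0.6, -0.4, -0.7]
grip_width: 47.3
t15.9 p [ 557.02 -237.05  148.82] jaw -52.9 q1 -0.53 q6 0.39 tilt [-0.  0.] grip 47.3 F [ 0.57 -0.39 -0.74]
move [ 0.58  0.03 -0.04] n>= 1 per row [ 0.58  0.03 -0.04]
time: 16.22
tool_pos: [557.4, -237.3, 143.5]
tcp_rot: [-1.077, 1.57, 2.712]
contact_force: [0.5, -0.9, -2.1]
grip_width: 47.2
t16.2 p [ 557.39 -237.27  143.5 ] jaw -52.9 q1 -0.53 q6 0.39 tilt [-0.  0.] grip 47.2 F [ 0.45 -0.94 -2.09]
move [ 0.05 -0.02 -0.03] n>= 1 per row [ 0.05 -0.02 -0.03]
```

View pics/o12.png

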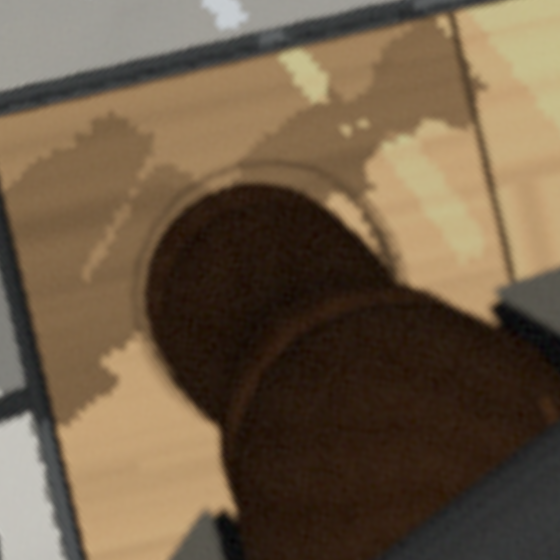

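```bash
python3 -m handwheel '[[[0.1,0,-0.05,0],[0.05,0,0,0],[0,0,0,0],[0,0,0,0]]]'; python3 d.py 557.5 -237 143 | head -1; python3 -m handwheel '[[[0,0,0,0],[0,0,0,0],[0,0,0,0],[0,0,0,0],[0,0,0,0]]]' 0.85;  python3 -m handwheel '[[[-2,0,0,0],[-3,0,0,0],[-4,0,0,0],[-4,0,0,0],[0,0,0,0],[0,0,0,0]]]'; python3 d.py 420 60 280
python3 - <<'E'
from h import *
c,p,d=grab('wrist','w13')
save('side','side13')
E
```

```text
time: 16.6
tool_pos: [558.1, -237.1, 142.9]
tcp_rot: [1.909, 1.57, -0.585]
contact_force: [-1.7, -0.1, 5.3]
grip_width: 47.4
t16.6 p [ 558.13 -237.1   142.92] jaw -52.9 q1 -0.53 q6 0.39 tilt [ 0. -0.] grip 47.4 F [-1.7  -0.07  5.27]
time: 17.02
tool_pos: [557.8, -236.9, 142.0]
tcp_rot: [-1.05, 1.57, 2.739]
contact_force: [0.4, -1.0, 0.1]
grip_width: 75.1
time: 17.52
tool_pos: [558.8, -237.5, 275.0]
tcp_rot: [1.957, 1.565, -0.537]
contact_force: [-0.3, -0.0, -0.9]
grip_width: 78.2
t17.5 p [ 558.83 -237.49  275.03] jaw -52.9 q1 -0.53 q6 0.39 tilt [ 0.01 -0.  ] grip 78.2 F [-0.25 -0.02 -0.92]
move [ -0.66 -32.1   -6.88] n>= 9 per row [-0.07 -3.57 -0.76]
horiz [ -0.16 -32.1   -6.88] n>= 9 per row [-0.02 -3.57 -0.76]
vert [-0.5  0.  -0. ] n>= 1 per row [-0.5  0.  -0. ]
```

View pics/side13.png

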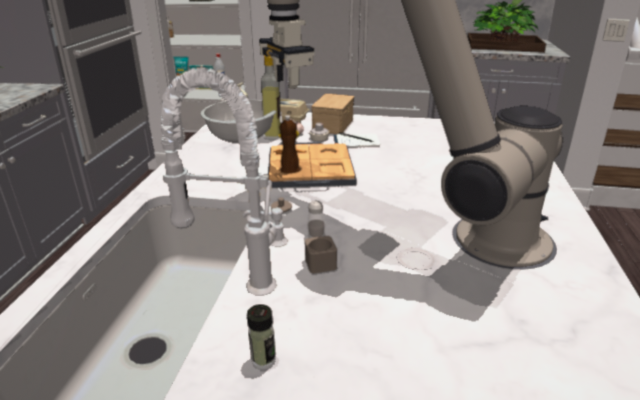

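View pics/w13.png

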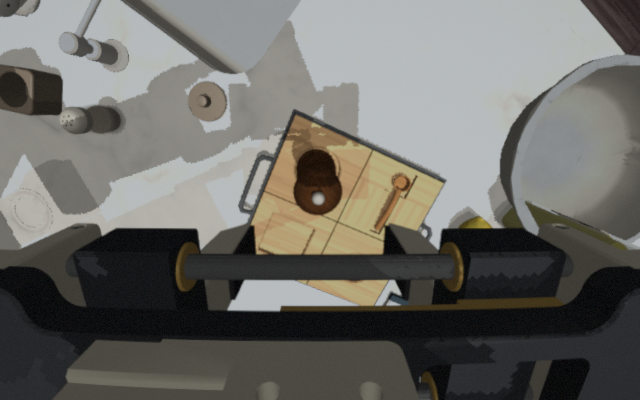

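Run:
```python
from h import *
np.set_printoptions(precision=1,suppress=True)
for f in ['w3','w9']:
    c,p,d=load(f)
    v,u=np.mgrid[0:225,0:640]; m=d[:225]>0
    uv=np.c_[u[m],v[m]]; P=dep(c,uv,d[:225][m])
    s=(P[:,0]>440)&(P[:,0]<600)&(P[:,1]>130)&(P[:,1]<300)&(P[:,2]>60)&(P[:,2]<260)
    Q=P[s]; print(f,len(Q))
    for y in range(130,300,15):
        k=Q[(Q[:,1]>=y)&(Q[:,1]<y+15)]
        if len(k): print(y,np.percentile(k[:,0],[1,5,50,99]),np.percentile(k[:,2],[1,99]))
c,p,d=load('w13')
print('mill knob',dep(c,[[318,198]],[np.median(d[196:200,317:320])]))
```

```text
w3 7661
145 [499.3 499.9 503.9 508.8] [183.  190.3]
160 [498.4 498.8 501.7 508.3] [164.1 189.2]
175 [486.5 488.8 502.1 520.7] [ 75.  160.7]
190 [486.6 487.6 494.3 521.3] [ 83.8 136.7]
205 [489.2 490.3 502.7 520.2] [ 86.6 102.6]
220 [489.4 491.5 503.4 518.9] [ 87.4 142.6]
235 [479.7 484.1 502.2 523.7] [ 77.4 258.4]
250 [478.4 482.1 524.3 558.2] [106.9 252.4]
265 [485.1 485.9 491.9 508. ] [140.5 246.8]
w9 4111
145 [499.4 499.6 502.3 508.9] [182.5 190.9]
160 [498.4 498.9 502.  508.1] [160.3 189.8]
175 [486.6 488.2 500.4 508.3] [ 84.5 166.4]
190 [486.7 487.2 499.  518.3] [ 81.4 138.3]
205 [488.8 489.5 499.5 515.7] [ 85.5 102.8]
220 [488.9 489.4 498.3 515.8] [ 83.8 142.6]
235 [482.5 483.6 491.6 513.3] [ 63.6 170.9]
250 [481.4 482.  484.8 495.9] [ 62.3 165.9]
265 [484.6 485.4 488.6 499.2] [ 62.8 150.6]
mill knob [[ 558.7 -236.6  187.1]]
```

```bash
python3 -m handwheel '[[[0,0,0,-0.12],[0,0,0,-0.12],[0,0,0,-0.12],[0,0,0,-0.12],[0,0,0,-0.12],[0,0,0,-0.12],[0,0,0,-0.12],[0,0,0,-0.12]]]' 1;python3 -m handwheel '[[[0,0,0,-0.12],[0,0,0,-0.12],[0,0,0,-0.12],[0,0,0,-0.12],[0,0,0,-0.12],[0,0,0,-0.12],[0,0,0,-0.12],[0,0,0,-0.12]]]';python3 -m handwheel '[[[0,0,0,-0.12],[0,0,0,-0.12],[0,0,0,-0.12],[0,0,0,-0.12],[0,0,0,-0.12],[0,0,0,-0.12],[0,0,0,-0.12],[0,0,0,-0.12]]]'; python3 d.py 400.3 161.5 250 113.3
```

```text
time: 18.28
tool_pos: [557.2, -236.6, 269.9]
tcp_rot: [-2.129, 1.567, 2.626]
contact_force: [0.0, 0.5, 0.3]
grip_width: 92.3
time: 18.95
tool_pos: [557.2, -236.6, 269.8]
tcp_rot: [-3.082, 1.567, 2.633]
contact_force: [1.5, 0.3, -0.2]
grip_width: 91.8
time: 19.62
tool_pos: [557.2, -236.6, 269.9]
tcp_rot: [2.234, 1.567, 2.626]
contact_force: [-0.1, 1.8, -0.2]
grip_width: 92.0
t19.6 p [ 557.2  -236.58  269.88] jaw 112.5 q1 -0.53 q6 -2.49 tilt [-0.  0.] grip 92.0 F [-0.07  1.75 -0.21]
move [ 2.13 42.78  0.72] n>= 11 per row [0.19 3.89 0.07]
horiz [ 0.14 42.78  0.71] n>= 11 per row [0.01 3.89 0.06]
vert [ 1.99 -0.01  0.01] n>= 1 per row [ 1.99 -0.01  0.01]
turn 3.127 rad, rows of .12: 26.1
turn -0.015 rad, rows of .12: 0.1
turn -3.156 rad, rows of .12: 26.3
horiz after small turn [ 0.14 42.77  1.34] n>= 11 per row [0.01 3.89 0.12]
```

```bash
python3 -m handwheel '[[[0.15,3.89,0.12,-0.015],[0.15,3.89,0.06,0],[0.15,3.89,0.06,0],[0.15,3.89,0.06,0],[0.15,3.89,0.06,0],[0.15,3.89,0.06,0],[0.15,3.89,0.06,0],[0.15,3.89,0.06,0]]]';python3 -m handwheel '[[[0.15,3.89,0.06,0],[0.15,3.89,0.06,0],[0.15,3.89,0.06,0],[4,0,0,0],[4,0,0,0],[2.5,0,0,0],[0,0,0,0],[0,0,0,0]]]'; python3 d.py 400.3 161.5 24 113.3
python3 - <<'E'
from h import *
c,p,d=load('w9')
a=ortho(c,p,350,450,110,210,52,4); cv2.imwrite('pics/o9p.png',a)
E
```

```text
time: 20.28
tool_pos: [439.9, 53.3, 258.4]
tcp_rot: [2.691, 1.567, 3.091]
contact_force: [0.2, 1.5, -0.4]
grip_width: 91.7
time: 20.95
tool_pos: [396.6, 159.7, 149.4]
tcp_rot: [2.964, 1.566, -2.918]
contact_force: [0.8, -0.2, 0.8]
grip_width: 91.5
t20.9 p [396.59 159.72 149.36] jaw 113.0 q1 0.20 q6 -1.77 tilt [-0.01 -0.  ] grip 91.5 F [ 0.79 -0.17  0.81]
move [12.53  0.01  0.47] n>= 4 per row [3.13 0.   0.12]
horiz [-0.    0.02  0.41] n>= 1 per row [-0.    0.02  0.41]
vert [12.54 -0.01  0.06] n>= 4 per row [ 3.13 -0.    0.02]
turn 3.136 rad, rows of .12: 26.1
turn -0.005 rad, rows of .12: 0.0
turn -3.147 rad, rows of .12: 26.2
horiz after small turn [-0.    0.02  0.41] n>= 1 per row [-0.    0.02  0.41]
```

View pics/o9p.png

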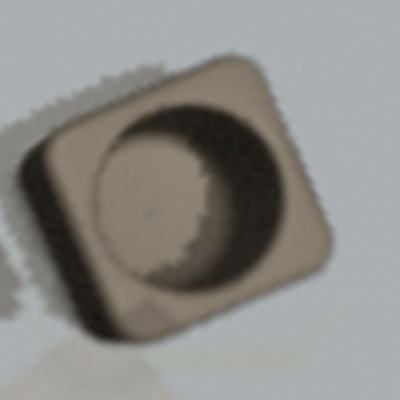

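```bash
python3 -m handwheel '[[[2.5,0.04,0.35,-0.005],[3.5,0,0,0],[3,0,0,0],[2,0,0,0],[1.3,0,0,0],[0,0,0,0],[0,0,0,0]]]'; python3 d.py 400.4 162 24 113.3;python3 -m handwheel '[[[0,0,0,0],[0,0,0,0],[0,0,0,0],[0,0,0,0],[0,0,0,0],[0,0,0,0]]]' 0;python3 -m handwheel '[[[0,0,0,0]]]'; python3 d.py 438.9 -265 110 102.8
```

```text
time: 21.53
tool_pos: [402.0, 161.7, 28.6]
tcp_rot: [-0.288, 1.57, 0.117]
contact_force: [1.0, -0.0, 0.3]
grip_width: 91.9
t21.5 p [402.05 161.67  28.58] jaw 113.2 q1 0.21 q6 -1.77 tilt [0. 0.] grip 91.9 F [ 0.95 -0.01  0.31]
move [ 0.46  0.09 -0.14] n>= 1 per row [ 0.46  0.09 -0.14]
horiz [-0.    0.09 -0.14] n>= 1 per row [-0.    0.09 -0.14]
vert [ 0.46  0.   -0.  ] n>= 1 per row [ 0.46  0.   -0.  ]
turn 3.141 rad, rows of .12: 26.2
turn -0.001 rad, rows of .12: 0.0
turn -3.143 rad, rows of .12: 26.2
horiz after small turn [-0.    0.09 -0.14] n>= 1 per row [-0.    0.09 -0.14]
time: 22.03
tool_pos: [401.2, 161.8, 28.1]
tcp_rot: [-0.232, 1.57, 0.175]
contact_force: [-0.9, -0.3, 4.4]
grip_width: 60.1
time: 22.12
tool_pos: [401.2, 161.8, 28.1]
tcp_rot: [-0.243, 1.57, 0.163]
contact_force: [-2.2, -0.4, 7.4]
grip_width: 60.2
t22.1 p [401.2  161.81  28.11] jaw 113.3 q1 0.21 q6 -1.77 tilt [0. 0.] grip 60.2 F [-2.21 -0.42  7.41]
move [ -8.19 -40.7  -13.4 ] n>= 11 per row [-0.74 -3.7  -1.22]
horiz [ -0.  -40.7 -13.4] n>= 11 per row [-0.   -3.7  -1.22]
vert [-8.19 -0.    0.01] n>= 2 per row [-4.09 -0.    0.  ]
turn 0.183 rad, rows of .12: 1.5
turn -2.959 rad, rows of .12: 24.7
horiz after small turn [ -0.   -42.46  -5.78] n>= 11 per row [-0.   -3.86 -0.53]
```

```bash
python3 -m handwheel '[[[-1.5,0,0,0],[-3,0,0,0],[-3.5,0,0,0],[-3.2,0,0,0],[-1.5,0,0,0],[0,0,0,0.092],[0,0,0,0.091],[0,0,0,0]]]'; python3 d.py 439.8 -264.6 120 102.8
```

```text
time: 22.78
tool_pos: [400.8, 161.7, 154.8]
tcp_rot: [-0.761, 1.571, -0.541]
contact_force: [0.1, -0.1, -1.1]
grip_width: 59.7
t22.8 p [400.81 161.68 154.84] jaw 102.6 q1 0.21 q6 -1.59 tilt [ 0. -0.] grip 59.7 F [ 0.09 -0.09 -1.15]
move [  3.49 -42.45  -5.5 ] n>= 11 per row [ 0.32 -3.86 -0.5 ]
horiz [  0.01 -42.45  -5.5 ] n>= 11 per row [ 0.   -3.86 -0.5 ]
vert [ 3.48  0.   -0.  ] n>= 1 per row [ 3.48  0.   -0.  ]
turn 3.138 rad, rows of .12: 26.2
turn -0.003 rad, rows of .12: 0.0
turn -3.145 rad, rows of .12: 26.2
horiz after small turn [  0.01 -42.43  -5.64] n>= 11 per row [ 0.   -3.86 -0.51]
```

```bash
python3 -m handwheel '[[[0,-2,-0.26,0],[0,-3,-0.39,0],[0,-3.6,-0.47,0],[0,-3.6,-0.47,0],[0,-3.6,-0.47,0],[0,-3.6,-0.47,0],[0,-3.6,-0.47,0],[0,-3.6,-0.47,0]]]';python3 -m handwheel '[[[0,-3.6,-0.47,0],[0,-3.6,-0.47,0],[0,-3.6,-0.47,0],[0,-3,-0.39,0],[0,-2.05,-0.27,0],[0,0,0,0],[0,0,0,0],[0,0,0,0]]]'; python3 d.py 439.8 -264.6 120 102.8
python3 - <<'E'
from h import *
c,p,d=grab('wrist','w14')
E
```

```text
time: 23.45
tool_pos: [425.5, -107.1, 154.3]
tcp_rot: [2.561, 1.57, 2.788]
contact_force: [0.8, 1.0, -1.4]
grip_width: 59.5
time: 24.12
tool_pos: [440.4, -263.6, 154.1]
tcp_rot: [2.123, 1.569, 2.347]
contact_force: [-0.6, -0.2, -1.0]
grip_width: 60.0
t24.1 p [ 440.43 -263.62  154.05] jaw 102.9 q1 -0.69 q6 -2.48 tilt [-0.  0.] grip 60.0 F [-0.65 -0.15 -0.95]
move [ 3.41 -0.09 -0.08] n>= 1 per row [ 3.41 -0.09 -0.08]
horiz [-0.   -0.08 -0.08] n>= 1 per row [-0.   -0.08 -0.08]
vert [ 3.41 -0.01  0.  ] n>= 1 per row [ 3.41 -0.01  0.  ]
turn 3.143 rad, rows of .12: 26.2
turn 0.001 rad, rows of .12: 0.0
turn -3.140 rad, rows of .12: 26.2
horiz after small turn [-0.   -0.08 -0.08] n>= 1 per row [-0.   -0.08 -0.08]
```

View pics/w14.png

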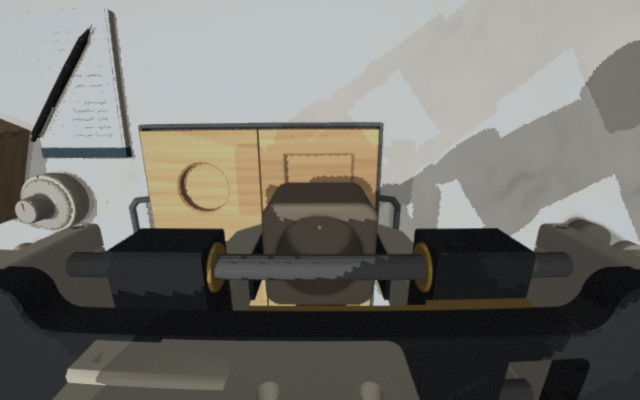

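```bash
python3 -m handwheel '[[[2,-0.08,-0.08,0],[3,0,0,0],[2.5,0,0,0],[1.4,0,0,0],[0.3,0,0,0],[0,0,0,0],[0,0,0,0]]]'; python3 d.py 439.8 -264.6 47 102.8
python3 - <<'E'
from h import *
c,p,d=grab('wrist','w15'); print(c[2])
a=ortho(c,p[:,:,::-1].copy(),360,500,-335,-195,29,4)
cv2.imwrite('pics/o15.png',np.vstack([a]))
E
```

```text
time: 24.75
tool_pos: [440.9, -265.3, 63.6]
tcp_rot: [-0.95, 1.57, -0.726]
contact_force: [0.2, -0.4, -1.0]
grip_width: 59.9
t24.8 p [ 440.95 -265.26   63.61] jaw 102.9 q1 -0.69 q6 -2.49 tilt [ 0. -0.] grip 59.9 F [ 0.24 -0.39 -0.97]
move [ 1.66  0.09 -0.1 ] n>= 1 per row [ 1.66  0.09 -0.1 ]
horiz [-0.    0.09 -0.1 ] n>= 1 per row [-0.    0.09 -0.1 ]
vert [ 1.66  0.   -0.  ] n>= 1 per row [ 1.66  0.   -0.  ]
turn 3.143 rad, rows of .12: 26.2
turn 0.001 rad, rows of .12: 0.0
turn -3.141 rad, rows of .12: 26.2
horiz after small turn [-0.    0.09 -0.1 ] n>= 1 per row [-0.    0.09 -0.1 ]
[ 370.02575838 -280.60648996  222.04735474]
```

View pics/o15.png

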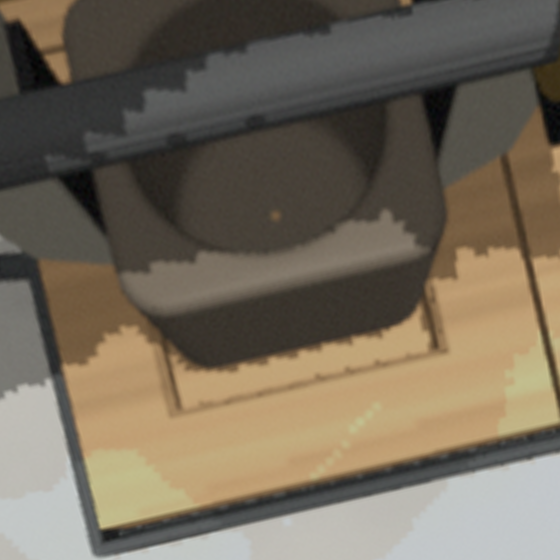

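```bash
python3 -m handwheel '[[[0.3,0.09,-0.15,0],[0.4,0,0,0],[0.4,0,0,0],[0.2,0,0,0],[0,0,0,0]]]'; python3 d.py 439.3 -264.6 47 102.8|head -2;  python3 -m handwheel '[[[0.2,0,0,0],[0.15,0,0,0],[0,0,0,0],[0,0,0,0]]]'; python3 d.py 439.3 -264.6 47 | head -2
python3 - <<'E'
from h import *
c,p,d=grab('wrist','w16'); print(c[2])
a=ortho(c,p[:,:,::-1].copy(),360,500,-335,-195,29,4)
cv2.imwrite('pics/o16.png',np.vstack([a]))
E
```

```text
time: 25.22
tool_pos: [438.4, -264.8, 49.2]
tcp_rot: [2.277, 1.57, 2.5]
contact_force: [-0.7, 0.5, -0.8]
grip_width: 59.9
t25.2 p [ 438.36 -264.77   49.22] jaw 102.8 q1 -0.69 q6 -2.49 tilt [-0.  0.] grip 59.9 F [-0.73  0.54 -0.77]
move [ 0.22 -0.    0.1 ] n>= 1 per row [ 0.22 -0.    0.1 ]
time: 25.55
tool_pos: [438.8, -265.1, 47.1]
tcp_rot: [-1.034, 1.57, -0.811]
contact_force: [-2.2, 1.2, 7.8]
grip_width: 59.9
t25.6 p [ 438.82 -265.1    47.12] jaw 102.8 q1 -0.69 q6 -2.49 tilt [ 0. -0.] grip 59.9 F [-2.24  1.16  7.84]
move [0.01 0.04 0.06] n>= 1 per row [0.01 0.04 0.06]
[ 367.93075621 -280.42898254  205.57962629]
```

View pics/o16.png

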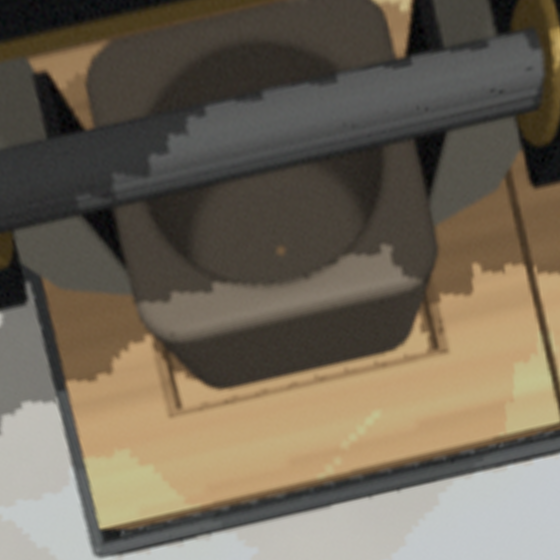

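```bash
python3 -m handwheel '[[[0,0,0,0],[0,0,0,0],[0,0,0,0],[0,0,0,0]]]' 0.85;  python3 -m handwheel '[[[-2,0,0,0],[-3,0,0,0],[-4,0,0,0],[-4,0,0,0],[-2.5,0,0,0],[0,0,0,0],[0,0,0,0]]]' ; python3 d.py 537.5 -52.5 150 102.8
python3 - <<'E'
from h import *
grab('wrist','w17')
o=[]
for f in ['w4','w9','w10']:
    c,p,d=load(f); o.append(ortho(c,p,500,580,-90,-20,12,3.8))
cv2.imwrite('pics/o17.png',np.hstack(o)); print(o[0].shape)
E
```

```text
time: 25.93
tool_pos: [438.7, -265.0, 46.1]
tcp_rot: [-1.454, 1.571, -1.231]
contact_force: [-0.3, 0.5, -0.0]
grip_width: 76.9
time: 26.52
tool_pos: [439.2, -265.3, 202.5]
tcp_rot: [-0.916, 1.567, -0.693]
contact_force: [0.0, -0.4, -0.3]
grip_width: 78.1
t26.5 p [ 439.22 -265.34  202.47] jaw 102.8 q1 -0.69 q6 -2.49 tilt [ 0. -0.] grip 78.1 F [ 0.03 -0.42 -0.3 ]
move [ 5.23 18.59 14.28] n>= 6 per row [0.87 3.1  2.38]
horiz [-0.02 18.58 14.3 ] n>= 6 per row [-0.    3.1   2.38]
vert [ 5.25  0.01 -0.01] n>= 2 per row [ 2.62  0.01 -0.01]
turn 3.141 rad, rows of .12: 26.2
turn -0.000 rad, rows of .12: 0.0
turn -3.142 rad, rows of .12: 26.2
horiz after small turn [-0.02 18.58 14.3 ] n>= 6 per row [-0.    3.1   2.38]
(304, 266, 3)
```

View pics/o17.png

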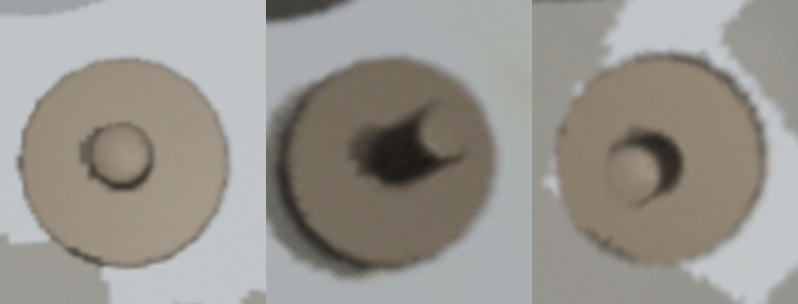

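View pics/w17.png

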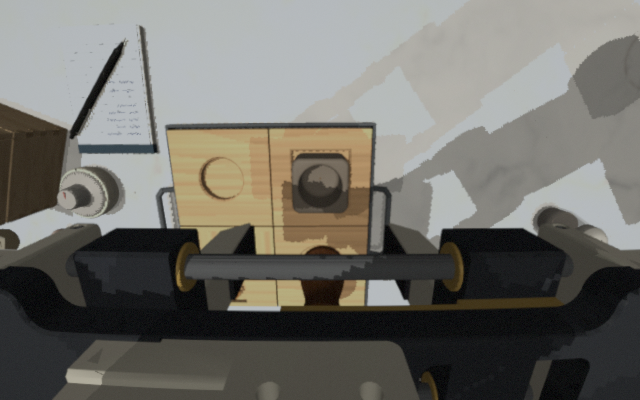

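```bash
python3 -m handwheel '[[[0,2.5,1.92,0],[0,3.1,2.38,0],[0,3.1,2.38,0],[0,3.1,2.38,0],[0,3.1,2.38,0],[1.5,2.5,1.92,0],[3.5,1.2,0.94,0],[3,0,0,0]]]' 0.45;python3 -m handwheel '[[[3,0,0,0],[2.5,0,0,0],[0,0,0,0],[0,0,0,0]]]'; python3 d.py 537.6 -52.9 14 102.8
python3 - <<'E'
from h import *
c,p,d=load('w17')
a=ortho(c,p,390,490,-315,-215,71,4); cv2.imwrite('pics/o17p.png',a)
print(dep(c,[[300,200],[343,160],[322,183]],[d[200,300],d[160,343],d[183,322]]))
E
```

```text
time: 27.23
tool_pos: [537.2, -48.4, 118.5]
tcp_rot: [2.096, 1.569, 2.323]
contact_force: [0.4, -0.6, -0.6]
grip_width: 41.5
time: 27.57
tool_pos: [535.2, -51.5, 64.1]
tcp_rot: [2.692, 1.565, 2.915]
contact_force: [-1.1, -0.2, 1.4]
grip_width: 41.6
t27.6 p [535.24 -51.48  64.08] jaw 102.8 q1 -0.24 q6 -2.03 tilt [-0.01  0.  ] grip 41.6 F [-1.05 -0.17  1.42]
move [ 5.01 -0.2   0.22] n>= 2 per row [ 2.5  -0.1   0.11]
horiz [-0.   -0.19  0.2 ] n>= 1 per row [-0.   -0.19  0.2 ]
vert [ 5.01 -0.01  0.03] n>= 2 per row [ 2.5  -0.01  0.01]
turn 3.141 rad, rows of .12: 26.2
turn -0.000 rad, rows of .12: 0.0
turn -3.142 rad, rows of .12: 26.2
horiz after small turn [-0.   -0.19  0.2 ] n>= 1 per row [-0.   -0.19  0.2 ]
[[ 457.23677519 -282.48098162   71.0499875 ]
 [ 405.44105832 -248.04281544   70.27292953]
 [ 443.79864161 -261.20839659   27.11190492]]
```

View pics/o17p.png

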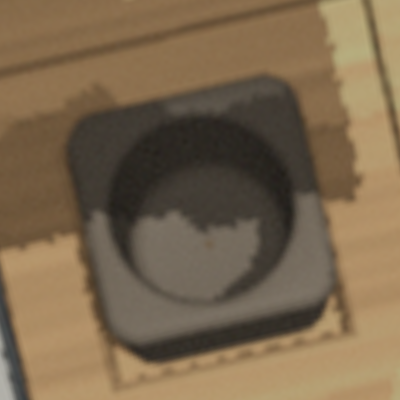

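```bash
python3 -m handwheel '[[[1.5,-0.1,0.1,0],[1.5,0,0,0],[1,0,0,0],[0.4,0,0,0],[0,0,0,0],[0,0,0,0]]]'; python3 d.py 537.6 -52.9 14 102.8
python3 - <<'E'
from h import *
grab('wrist','w18')
E
```

```text
time: 28.07
tool_pos: [538.6, -52.8, 23.0]
tcp_rot: [-0.551, 1.57, -0.328]
contact_force: [1.0, -0.5, 0.5]
grip_width: 41.3
t28.1 p [538.61 -52.82  22.98] jaw 102.8 q1 -0.24 q6 -2.03 tilt [ 0. -0.] grip 41.3 F [ 0.97 -0.48  0.51]
move [ 0.9   0.02 -0.1 ] n>= 1 per row [ 0.9   0.02 -0.1 ]
horiz [-0.    0.01 -0.1 ] n>= 1 per row [-0.    0.01 -0.1 ]
vert [ 0.9  0.  -0. ] n>= 1 per row [ 0.9  0.  -0. ]
turn 3.141 rad, rows of .12: 26.2
turn -0.000 rad, rows of .12: 0.0
turn -3.142 rad, rows of .12: 26.2
horiz after small turn [-0.    0.01 -0.1 ] n>= 1 per row [-0.    0.01 -0.1 ]
```

View pics/w18.png

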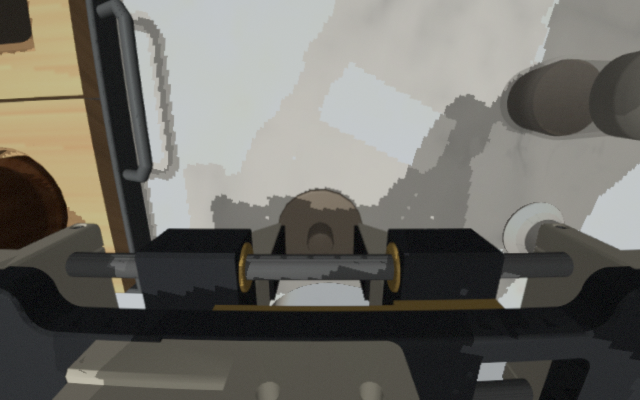

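```bash
python3 -m handwheel '[[[0.5,0,-0.08,0],[0.3,0,0,0],[0,0,0,0],[0,0,0,0]]]'; python3 d.py 537.6 -52.9 14 102.8|head -2;python3 -m handwheel '[[[0,0,0,0],[0,0,0,0],[0,0,0,0],[0,0,0,0],[0,0,0,0],[0,0,0,0]]]' 0; python3 d.py 438.3 -265.4 130 102.8
```

```text
time: 28.45
tool_pos: [537.2, -52.8, 14.1]
tcp_rot: [2.911, 1.57, 3.135]
contact_force: [-0.5, -0.3, -0.8]
grip_width: 41.2
t28.4 p [537.25 -52.82  14.1 ] jaw 102.8 q1 -0.24 q6 -2.03 tilt [-0.  0.] grip 41.2 F [-0.47 -0.26 -0.75]
move [ 0.01 -0.02  0.03] n>= 1 per row [ 0.01 -0.02  0.03]
time: 28.95
tool_pos: [537.5, -52.8, 14.3]
tcp_rot: [-0.719, 1.571, -0.496]
contact_force: [0.1, 0.7, -0.2]
grip_width: 15.2
t28.9 p [537.45 -52.83  14.28] jaw 102.8 q1 -0.24 q6 -2.03 tilt [ 0. -0.] grip 15.2 F [ 0.14  0.68 -0.19]
move [-11.57 -18.54 -14.37] n>= 7 per row [-1.65 -2.65 -2.05]
horiz [  0.   -18.53 -14.37] n>= 6 per row [ 0.   -3.09 -2.4 ]
vert [-11.57  -0.     0.  ] n>= 3 per row [-3.86 -0.    0.  ]
turn 3.141 rad, rows of .12: 26.2
turn -0.000 rad, rows of .12: 0.0
turn -3.142 rad, rows of .12: 26.2
horiz after small turn [  0.   -18.53 -14.38] n>= 6 per row [ 0.   -3.09 -2.4 ]
```

```bash
python3 -m handwheel '[[[-1,0,0,0],[-2.5,0,0,0],[-3.5,0,0,0],[-3.5,0,0,0],[-3.5,0,0,0],[-3.5,0,0,0],[-1.8,0,0,0],[0,0,0,0]]]';python3 -m handwheel '[[[0,-2,-1.55,0],[0,-3,-2.33,0],[0,-3,-2.33,0],[0,-3,-2.33,0],[0,-3,-2.33,0],[0,-2.7,-2.1,0],[0,-1.8,-1.4,0],[0,0,0,0]]]';python3 -m handwheel '[[[0,0,0,0],[0,0,0,0]]]'; python3 d.py 438.2 -265.3 110 102.8
python3 - <<'E'
from h import *
grab('wrist','w19')
E
```

```text
time: 29.62
tool_pos: [539.5, -53.3, 212.9]
tcp_rot: [-0.476, 1.561, -0.253]
contact_force: [0.2, -0.7, -0.6]
grip_width: 15.6
time: 30.28
tool_pos: [435.9, -268.4, 206.4]
tcp_rot: [-3.09, 1.569, -2.871]
contact_force: [0.8, -0.4, -1.4]
grip_width: 15.1
time: 30.45
tool_pos: [438.0, -264.3, 206.7]
tcp_rot: [1.934, 1.569, 2.157]
contact_force: [-0.6, 0.1, -0.4]
grip_width: 15.3
t30.4 p [ 438.01 -264.29  206.71] jaw 102.8 q1 -0.69 q6 -2.49 tilt [-0.  0.] grip 15.3 F [-0.63  0.11 -0.43]
move [ 9.67 -0.12  0.  ] n>= 3 per row [ 3.22 -0.04  0.  ]
horiz [-0.  -0.1 -0. ] n>= 1 per row [-0.  -0.1 -0. ]
vert [ 9.67 -0.01  0.  ] n>= 3 per row [ 3.22 -0.    0.  ]
turn 3.141 rad, rows of .12: 26.2
turn -0.000 rad, rows of .12: 0.0
turn -3.142 rad, rows of .12: 26.2
horiz after small turn [-0.  -0.1 -0. ] n>= 1 per row [-0.  -0.1 -0. ]
```

View pics/w19.png

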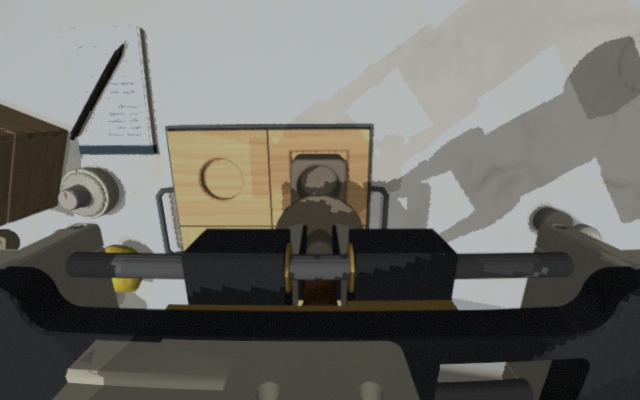

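```bash
python3 -m handwheel '[[[2.5,-0.06,0,0],[3,0,0,0],[3,0,0,0],[1.8,0,0,0],[0.8,0,0,0],[0,0,0,0],[0,0,0,0],[0,0,0,0]]]'; python3 d.py 438.2 -265.3 79.3 102.8
python3 - <<'E'
from h import *
c,p,d=grab('wrist','w20'); print(c[2])
a=ortho(c,p[:,:,::-1].copy(),390,490,-315,-215,71,4); 
b=ortho(c,p[:,:,::-1].copy(),390,490,-315,-215,93,4); cv2.imwrite('pics/o20.png',np.hstack([a,b]))
E
```

```text
time: 31.17
tool_pos: [439.3, -265.9, 97.6]
tcp_rot: [-0.921, 1.568, -0.697]
contact_force: [0.7, -0.8, 0.4]
grip_width: 14.7
t31.2 p [ 439.35 -265.87   97.59] jaw 102.8 q1 -0.69 q6 -2.49 tilt [ 0. -0.] grip 14.7 F [ 0.65 -0.75  0.4 ]
move [ 1.83  0.08 -0.1 ] n>= 1 per row [ 1.83  0.08 -0.1 ]
horiz [-0.    0.08 -0.1 ] n>= 1 per row [-0.    0.08 -0.1 ]
vert [ 1.83  0.   -0.  ] n>= 1 per row [ 1.83  0.   -0.  ]
turn 3.142 rad, rows of .12: 26.2
turn 0.001 rad, rows of .12: 0.0
turn -3.141 rad, rows of .12: 26.2
horiz after small turn [-0.    0.08 -0.1 ] n>= 1 per row [-0.    0.08 -0.1 ]
[ 368.25364248 -281.07629915  255.97458453]
```

View pics/o20.png

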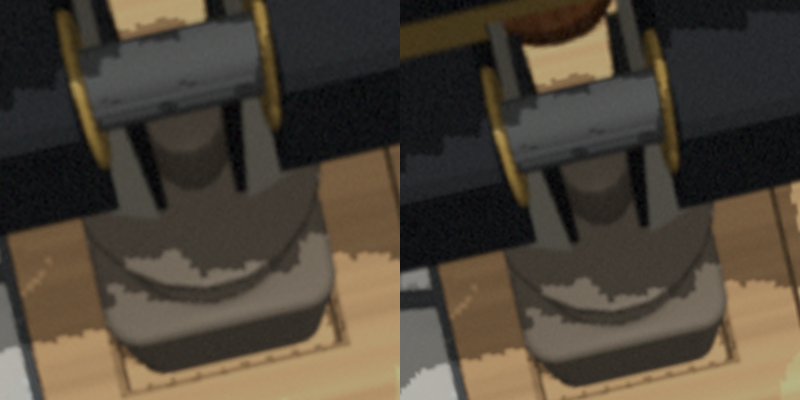

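```bash
python3 -m handwheel '[[[0.3,0.08,-0.12,0],[0.4,0,0,0],[0.3,0,0,0],[0.2,0,0,0],[0,0,0,0],[0,0,0,0]]]'; python3 d.py 438.2 -265.3 79.3|head -2
python3 -m handwheel '[[[0.25,0,0,0],[0,0,0,0],[0,0,0,0]]]'; python3 d.py 438.2 -265.3 79.3|head -2
```

```text
time: 31.72
tool_pos: [436.9, -265.1, 84.0]
tcp_rot: [2.392, 1.57, 2.615]
contact_force: [0.7, 0.0, -0.7]
grip_width: 14.8
t31.7 p [ 436.87 -265.11   84.03] jaw 102.8 q1 -0.70 q6 -2.49 tilt [-0.  0.] grip 14.8 F [ 0.7   0.01 -0.67]
move [ 0.47 -0.05  0.13] n>= 1 per row [ 0.47 -0.05  0.13]
time: 31.97
tool_pos: [436.9, -265.1, 81.6]
tcp_rot: [2.511, 1.571, 2.734]
contact_force: [0.5, 0.3, -0.6]
grip_width: 14.6
t32.0 p [ 436.92 -265.12   81.62] jaw 102.8 q1 -0.70 q6 -2.49 tilt [-0.  0.] grip 14.6 F [ 0.52  0.25 -0.59]
move [ 0.23 -0.05  0.12] n>= 1 per row [ 0.23 -0.05  0.12]
```

```bash
python3 -m handwheel '[[[0.2,0,0.06,0],[0.15,0,0,0],[0,0,0,0],[0,0,0,0]]]'; python3 d.py 438.2 -265.3 79.3|head -2
```

```text
time: 32.3
tool_pos: [437.8, -265.1, 79.2]
tcp_rot: [-0.953, 1.57, -0.73]
contact_force: [-2.1, 1.9, 9.3]
grip_width: 14.9
t32.3 p [ 437.85 -265.14   79.21] jaw 102.8 q1 -0.69 q6 -2.49 tilt [ 0. -0.] grip 14.9 F [-2.09  1.86  9.33]
move [-0.01 -0.02  0.03] n>= 1 per row [-0.01 -0.02  0.03]
```

```bash
python3 -m handwheel '[[[0,0,0,0],[0,0,0,0],[0,0,0,0],[0,0,0,0]]]' 0.45; python3 -m handwheel '[[[-2,0,0,0],[-3,0,0,0],[-4,0,0,0],[-3.5,0,0,0],[0,0,0,0],[0,0,0,0],[0,0,0,0]]]'; python3 d.py 432 52.5 200
python3 - <<'E'
from h import *
c,p,d=grab('wrist','w21')
a=ortho(c,p[:,:,::-1].copy(),380,500,-325,-205,77,4);  cv2.imwrite('pics/o21.png',a)
save('side','side21')
E
```

```text
time: 32.63
tool_pos: [437.5, -265.0, 78.0]
tcp_rot: [2.356, 1.571, 2.579]
contact_force: [1.2, 0.7, 0.9]
grip_width: 37.0
time: 33.22
tool_pos: [437.2, -264.7, 202.5]
tcp_rot: [2.283, 1.57, 2.506]
contact_force: [-0.3, -0.1, -0.4]
grip_width: 41.3
t33.2 p [ 437.2  -264.68  202.55] jaw 102.8 q1 -0.69 q6 -2.49 tilt [-0.  0.] grip 41.3 F [-0.32 -0.11 -0.44]
move [ 0.27 31.05  6.51] n>= 8 per row [0.03 3.88 0.81]
horiz [ 0.02 31.05  6.51] n>= 8 per row [0.   3.88 0.81]
vert [ 0.25 -0.    0.  ] n>= 1 per row [ 0.25 -0.    0.  ]
```

View pics/o21.png

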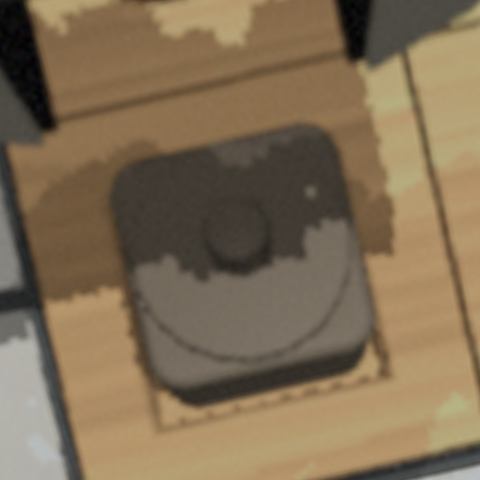

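View pics/w21.png

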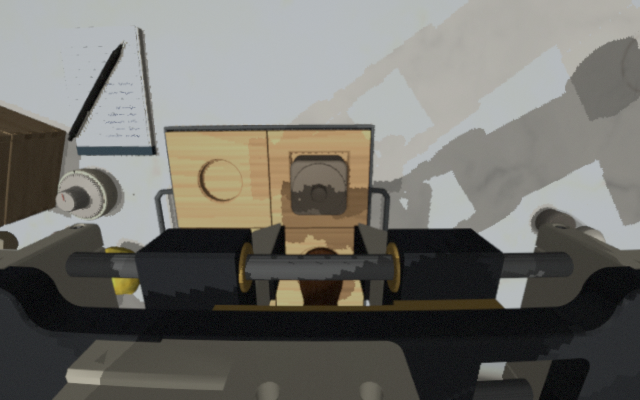

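```bash
python3 -m handwheel '[[[0,3,0.63,0],[0,3.88,0.81,0],[0,3.88,0.81,0],[0,3.88,0.81,0],[0,3.88,0.81,0],[0,3.88,0.81,0],[0,3.88,0.81,0],[0,3.5,0.73,0]]]' 0.8;python3 -m handwheel '[[[0,1.37,0.29,0],[0,0,0,0],[0,0,0,0]]]'; python3 d.py 432 52.5 140
python3 - <<'E'
from h import *
c,p,d=load('w21')
print('lid disc z',dep(c,[[300,190],[322,205],[305,175]],[d[190,300],d[205,322],d[175,305]])[:,2])
o=[]
for f in ['w4','w9','w10']:
    c,p,d=load(f); o.append(ortho(c,p,390,470,10,80,76,3.8))
cv2.imwrite('pics/o22.png',np.hstack(o))
grab('wrist','w22')
E
```

```text
time: 33.98
tool_pos: [431.1, 41.4, 202.0]
tcp_rot: [2.784, 1.568, 3.007]
contact_force: [2.1, 0.2, 0.2]
grip_width: 73.3
time: 34.23
tool_pos: [431.5, 53.6, 202.2]
tcp_rot: [3.081, 1.569, -2.977]
contact_force: [0.8, -0.3, -0.1]
grip_width: 73.2
t34.2 p [431.55  53.64 202.21] jaw 102.9 q1 -0.05 q6 -1.85 tilt [-0. -0.] grip 73.2 F [ 0.82 -0.27 -0.06]
move [ 6.22 -0.12  0.03] n>= 2 per row [ 3.11 -0.06  0.02]
horiz [-0.   -0.12  0.02] n>= 1 per row [-0.   -0.12  0.02]
vert [ 6.22 -0.    0.01] n>= 2 per row [ 3.11 -0.    0.01]
lid disc z [77.38401462 77.56407929 78.62976734]
```

View pics/o22.png

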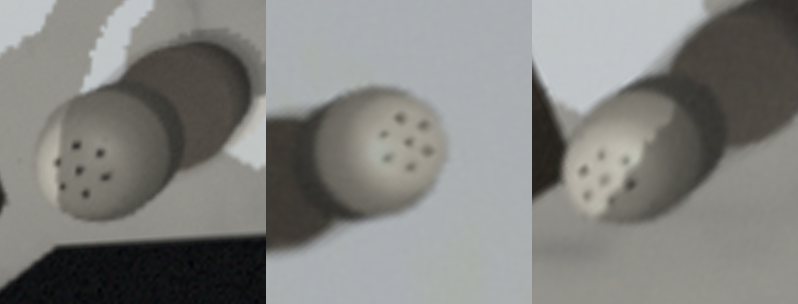

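View pics/w22.png

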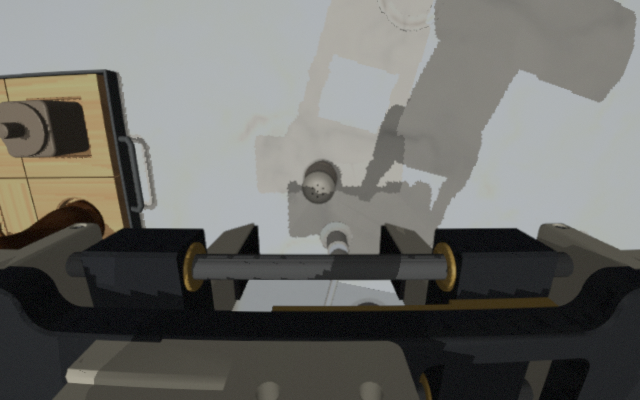

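Run:
```python
from h import *
c,p,d=load('w22')
print(onz(c,[[319,184]],80), dep(c,[[319,187]],[np.median(d[185:190,317:322])]))
cv2.imwrite('pics/o22b.png',np.hstack([ortho(c,p,390,470,10,90,z,4) for z in (70,80)]))
```

```text
[[425.15798335  52.19449895  80.        ]] [[425.92379967  52.39239568  89.62350283]]
```

View pics/o22b.png

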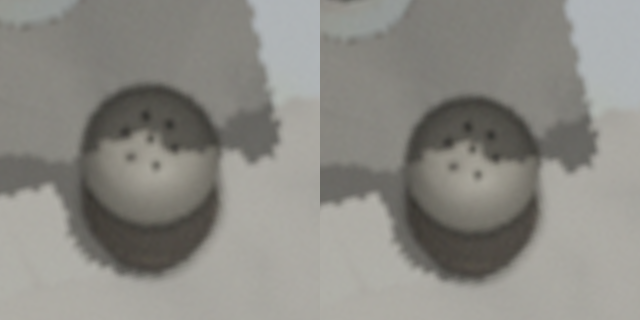

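```bash
python3 -m handwheel '[[[3,-0.15,-0.12,0],[3.5,0,0,0],[3.5,0,0,0],[3,0,0,0],[2,0,0,0],[1.2,0,0,0],[0,0,0,0],[0,0,0,0]]]'; python3 d.py 430.3 51.8 35 | head -2; python3 -m handwheel '[[[0.3,0,0,0],[0,0,0,0],[0,0,0,0]]]'; python3 d.py 430.3 51.8 35 | head -2
python3 - <<'E'
from h import *
grab('wrist','w23')
E
```

```text
time: 34.95
tool_pos: [431.0, 50.3, 40.7]
tcp_rot: [2.974, 1.569, -3.088]
contact_force: [1.1, 0.5, 1.0]
grip_width: 73.7
t35.0 p [430.97  50.32  40.69] jaw 102.7 q1 -0.06 q6 -1.85 tilt [-0. -0.] grip 73.7 F [1.06 0.55 1.03]
move [ 0.57  0.16 -0.03] n>= 1 per row [ 0.57  0.16 -0.03]
time: 35.2
tool_pos: [431.8, 51.2, 38.9]
tcp_rot: [-0.359, 1.569, -0.136]
contact_force: [-0.7, 0.5, 0.0]
grip_width: 73.6
t35.2 p [431.8   51.19  38.9 ] jaw 102.8 q1 -0.06 q6 -1.85 tilt [ 0. -0.] grip 73.6 F [-0.68  0.47  0.01]
move [ 0.39  0.09 -0.13] n>= 1 per row [ 0.39  0.09 -0.13]
```

View pics/w23.png

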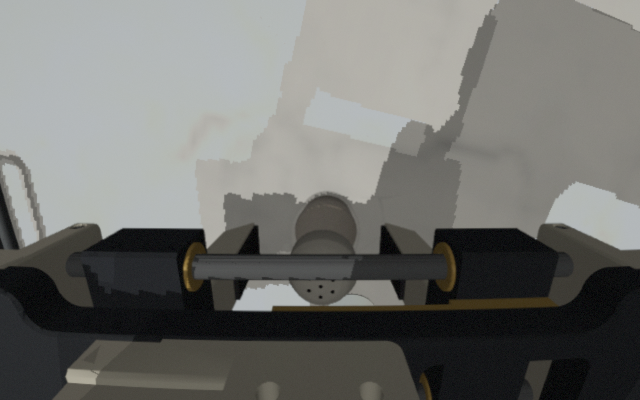

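```bash
python3 -m handwheel '[[[0.3,0.05,-0.1,0],[0,0,0,0],[0,0,0,0]]]'; python3 d.py 430.3 51.8 35 | head -1;python3 -m handwheel '[[[0,0,0,0],[0,0,0,0],[0,0,0,0],[0,0,0,0],[0,0,0,0],[0,0,0,0]]]' 0;python3 -m handwheel '[[[0,0,0,0],[0,0,0,0]]]'; python3 d.py 466 -381.6 150 102.8
```

```text
time: 35.5
tool_pos: [430.0, 51.8, 35.3]
tcp_rot: [-1.688, 1.571, -1.464]
contact_force: [-0.2, -0.4, 0.5]
grip_width: 73.5
t35.5 p [430.04  51.81  35.25] jaw 102.8 q1 -0.06 q6 -1.85 tilt [ 0. -0.] grip 73.5 F [-0.2  -0.41  0.53]
time: 36.0
tool_pos: [430.2, 51.8, 35.2]
tcp_rot: [-0.253, 1.571, -0.03]
contact_force: [-0.4, -0.3, -1.9]
grip_width: 39.1
time: 36.17
tool_pos: [430.1, 51.7, 35.2]
tcp_rot: [-2.026, 1.571, -1.803]
contact_force: [0.4, 1.0, 0.7]
grip_width: 39.0
t36.2 p [430.15  51.73  35.19] jaw 102.8 q1 -0.06 q6 -1.85 tilt [-0. -0.] grip 39.0 F [0.38 1.04 0.68]
move [-11.48 -43.05  -6.1 ] n>= 11 per row [-1.04 -3.91 -0.55]
horiz [  0.   -43.05  -6.1 ] n>= 11 per row [ 0.   -3.91 -0.55]
vert [-11.48  -0.    -0.  ] n>= 3 per row [-3.83 -0.   -0.  ]
turn 3.141 rad, rows of .12: 26.2
turn -0.000 rad, rows of .12: 0.0
turn -3.142 rad, rows of .12: 26.2
horiz after small turn [  0.   -43.05  -6.1 ] n>= 11 per row [ 0.   -3.91 -0.55]
```

Run:
```python
from h import *
c,p,d=grab('wrist','w24')
cv2.imwrite('pics/z24.png',cv2.resize(p[150:330,180:460,::-1],None,fx=2.8,fy=2.8,interpolation=cv2.INTER_CUBIC))
p,d=save('side','side24')
cv2.imwrite('pics/z24s.png',cv2.resize(p[120:290,200:440,::-1],None,fx=3,fy=3,interpolation=cv2.INTER_CUBIC))
```

```text
(no output)
```

View pics/z24.png

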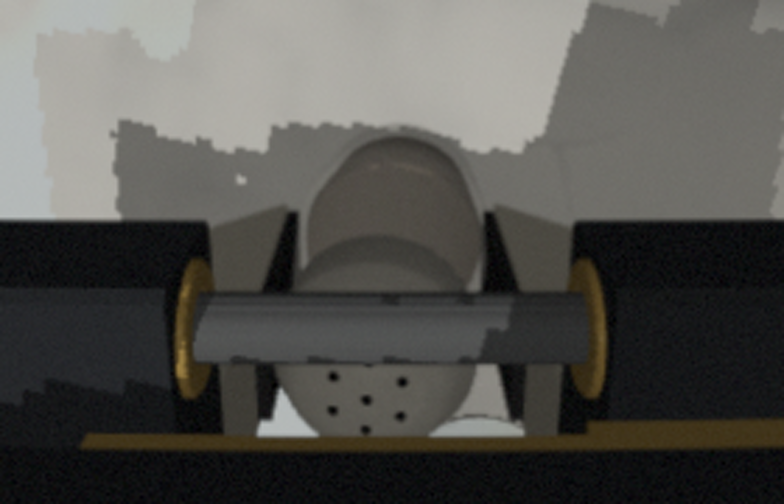

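View pics/z24s.png

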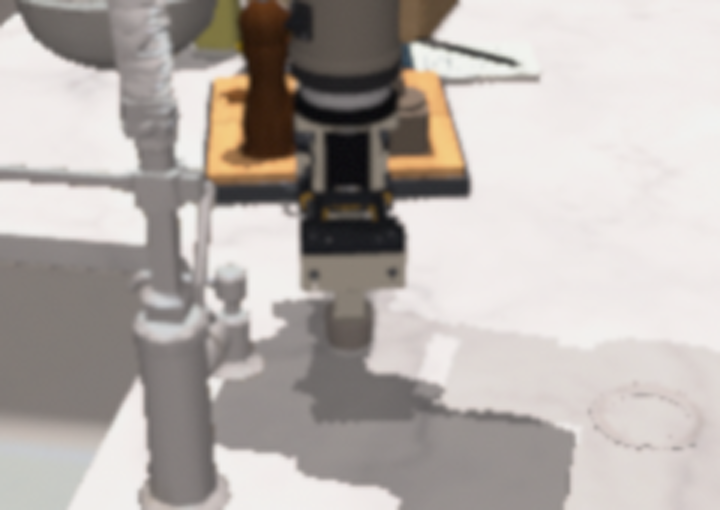

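```bash
python3 -m handwheel '[[[-0.7,0,0,0],[-1.5,0,0,0],[-2.5,0,0,0],[-3,0,0,0],[-2.5,0,0,0],[-1.5,0,0,0],[0,0,0,0],[0,0,0,0]]]'; python3 d.py 466 -381.6 150 102.8
python3 - <<'E'
from h import *
c,p,d=grab('wrist','w25')
cv2.imwrite('pics/z25.png',cv2.resize(p[150:330,180:460,::-1],None,fx=1.4,fy=1.4,interpolation=cv2.INTER_CUBIC))
p,d=save('side','side25')
q,d=save('scene','scene25')
a=cv2.resize(p[100:290,230:430,::-1],(400,380),interpolation=cv2.INTER_CUBIC)
b=cv2.resize(q[140:330,230:430,::-1],(400,380),interpolation=cv2.INTER_CUBIC)
cv2.imwrite('pics/z25s.png',np.hstack([a,b]))
E
```

```text
time: 36.93
tool_pos: [430.4, 51.7, 152.8]
tcp_rot: [-0.342, 1.569, -0.118]
contact_force: [0.3, -0.1, -1.5]
grip_width: 39.2
t36.9 p [430.36  51.7  152.79] jaw 102.8 q1 -0.06 q6 -1.85 tilt [ 0. -0.] grip 39.2 F [ 0.3  -0.08 -1.51]
move [  0.3  -43.04  -6.12] n>= 11 per row [ 0.03 -3.91 -0.56]
horiz [  0.02 -43.04  -6.12] n>= 11 per row [ 0.   -3.91 -0.56]
vert [ 0.28  0.   -0.  ] n>= 1 per row [ 0.28  0.   -0.  ]
turn 3.141 rad, rows of .12: 26.2
turn -0.000 rad, rows of .12: 0.0
turn -3.142 rad, rows of .12: 26.2
horiz after small turn [  0.02 -43.04  -6.12] n>= 11 per row [ 0.   -3.91 -0.56]
```

View pics/z25.png

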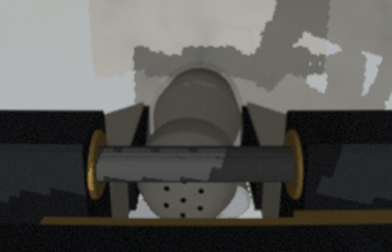

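View pics/z25s.png

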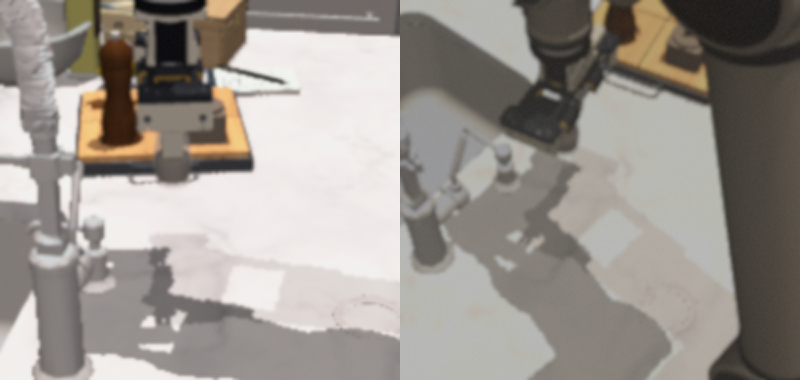

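```bash
python3 -m handwheel '[[[-1,-2,-0.28,0],[0,-3,-0.43,0],[0,-3.6,-0.51,0],[0,-3.6,-0.51,0],[0,-3.6,-0.51,0],[0,-3.6,-0.51,0],[0,-3.6,-0.51,0],[0,-3.6,-0.51,0]]]';python3 -m handwheel '[[[0,-3.6,-0.51,0],[0,-3.6,-0.51,0],[0,-3.6,-0.51,0],[0,-3,-0.43,0],[0,-2.6,-0.37,0],[0,0,0,0],[0,0,0,0],[0,0,0,0]]]'; python3 d.py 466 -381.6 70 102.8
python3 - <<'E'
from h import *
c,p,d=grab('wrist','w26')
E
```

```text
time: 37.75
tool_pos: [451.5, -217.5, 160.8]
tcp_rot: [2.304, 1.568, 2.527]
contact_force: [1.0, 0.6, -1.0]
grip_width: 39.4
time: 38.42
tool_pos: [465.3, -380.1, 160.7]
tcp_rot: [2.019, 1.568, 2.242]
contact_force: [0.5, 0.8, -1.3]
grip_width: 39.1
t38.4 p [ 465.3  -380.1   160.69] jaw 102.8 q1 -0.81 q6 -2.61 tilt [-0.  0.] grip 39.1 F [ 0.46  0.85 -1.27]
move [ 9.07 -0.19  0.05] n>= 3 per row [ 3.02 -0.06  0.02]
horiz [-0.   -0.16  0.04] n>= 1 per row [-0.   -0.16  0.04]
vert [ 9.07 -0.03  0.01] n>= 3 per row [ 3.02 -0.01  0.  ]
turn 3.141 rad, rows of .12: 26.2
turn -0.000 rad, rows of .12: 0.0
turn -3.142 rad, rows of .12: 26.2
horiz after small turn [-0.   -0.16  0.04] n>= 1 per row [-0.   -0.16  0.04]
```

View pics/w26.png

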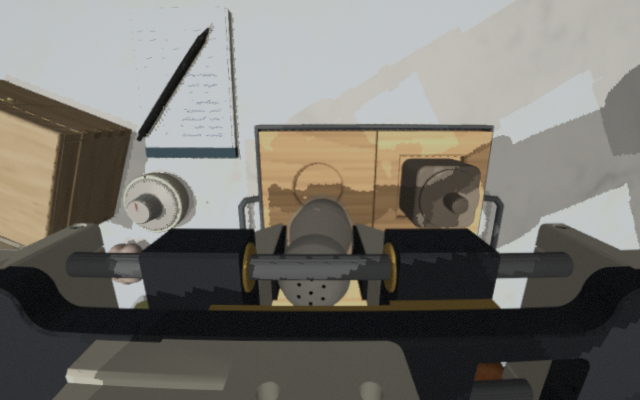

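```bash
python3 -m handwheel '[[[2,-0.1,0.03,0],[2.5,0,0,0],[2.5,0,0,0],[1.3,0,0,0],[0.6,0,0,0],[0,0,0,0],[0,0,0,0],[0,0,0,0]]]'; python3 d.py 466 -381.6 52 102.8
python3 - <<'E'
from h import *
c,p,d=grab('wrist','w27'); print(c[2])
a=ortho(c,p[:,:,::-1].copy(),400,530,-450,-310,29,4); cv2.imwrite('pics/o27.png',a)
E
```

```text
time: 39.13
tool_pos: [467.2, -382.2, 74.7]
tcp_rot: [-1.032, 1.568, -0.808]
contact_force: [0.0, -0.1, -1.8]
grip_width: 38.7
t39.1 p [ 467.16 -382.24   74.65] jaw 102.8 q1 -0.81 q6 -2.61 tilt [ 0. -0.] grip 38.7 F [ 0.03 -0.06 -1.79]
move [ 2.26  0.09 -0.1 ] n>= 1 per row [ 2.26  0.09 -0.1 ]
horiz [-0.    0.09 -0.1 ] n>= 1 per row [-0.    0.09 -0.1 ]
vert [ 2.27  0.   -0.  ] n>= 1 per row [ 2.27  0.   -0.  ]
turn 3.142 rad, rows of .12: 26.2
turn 0.000 rad, rows of .12: 0.0
turn -3.141 rad, rows of .12: 26.2
horiz after small turn [-0.    0.09 -0.1 ] n>= 1 per row [-0.    0.09 -0.1 ]
[ 396.08902685 -397.41804979  233.05026108]
```

View pics/o27.png

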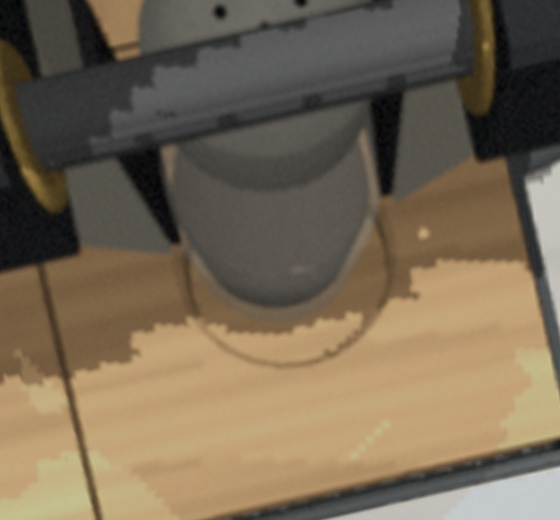

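```bash
python3 -m handwheel '[[[0.4,0.05,-0.24,0],[0.35,0,0,0],[0,0,0,0],[0,0,0,0],[0,0,0,0]]]'; python3 d.py 465 -381.6 52 102.8 | head -2
python3 - <<'E'
from h import *
c,p,d=grab('wrist','w28'); print(c[2])
a=ortho(c,p[:,:,::-1].copy(),400,530,-450,-310,29,4); cv2.imwrite('pics/o28.png',a)
E
```

```text
time: 39.6
tool_pos: [463.9, -382.1, 65.8]
tcp_rot: [-1.674, 1.571, -1.451]
contact_force: [0.2, 0.1, -1.5]
grip_width: 39.3
t39.6 p [ 463.92 -382.12   65.75] jaw 102.8 q1 -0.82 q6 -2.61 tilt [ 0. -0.] grip 39.3 F [ 0.25  0.07 -1.53]
move [1.38 0.03 0.12] n>= 1 per row [1.38 0.03 0.12]
[ 393.1260009  -397.52239002  224.24824776]
```

View pics/o28.png

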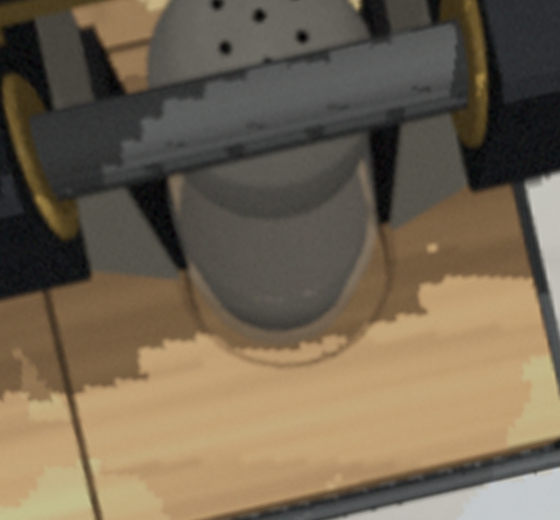

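```bash
python3 -m handwheel '[[[0.4,-0.1,-0.03,0],[0.4,0,0,0],[0.3,0,0,0],[0,0,0,0],[0,0,0,0]]]'; python3 d.py 465 -381.6 52 102.8 | head -2
python3 - <<'E'
from h import *
c,p,d=grab('wrist','w29'); print(c[2])
a=ortho(c,p[:,:,::-1].copy(),400,530,-450,-310,29,4); cv2.imwrite('pics/o29.png',a)
E
```

```text
time: 40.07
tool_pos: [463.7, -382.9, 54.3]
tcp_rot: [2.173, 1.57, 2.397]
contact_force: [-0.5, -0.6, -0.8]
grip_width: 39.2
t40.1 p [ 463.71 -382.92   54.28] jaw 102.8 q1 -0.82 q6 -2.61 tilt [-0.  0.] grip 39.2 F [-0.53 -0.6  -0.8 ]
move [0.23 0.1  0.16] n>= 1 per row [0.23 0.1  0.16]
[ 392.99995645 -398.42316962  212.81856464]
```

View pics/o29.png

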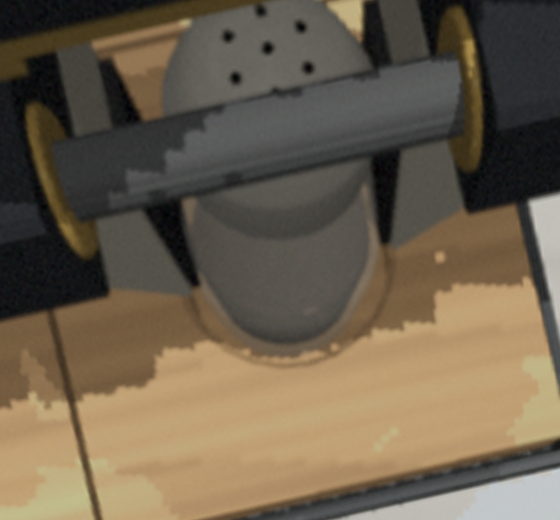

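```bash
python3 -m handwheel '[[[0.2,0,0.06,0],[0.1,0,0,0],[0,0,0,0],[0,0,0,0]]]'; python3 d.py 465 -381.6 52 | head -2
```

```text
time: 40.45
tool_pos: [464.7, -383.1, 52.1]
tcp_rot: [-1.017, 1.57, -0.793]
contact_force: [0.3, 1.0, 2.8]
grip_width: 39.5
t40.5 p [ 464.68 -383.07   52.13] jaw 102.8 q1 -0.82 q6 -2.61 tilt [ 0. -0.] grip 39.5 F [0.32 1.   2.78]
move [0.01 0.14 0.06] n>= 1 per row [0.01 0.14 0.06]
```

```bash
python3 -m handwheel '[[[0.05,0,0,0],[0,0,0,0],[0,0,0,0],[0,0,0,0],[0,0,0,0]]]' 0.75; python3 -m handwheel '[[[-1.5,0,0,0],[-3,0,0,0],[-4,0,0,0],[-4,0,0,0],[-4,0,0,0],[-3,0,0,0],[0,0,0,0],[0,0,0,0]]]'; python3 d.py 330 -350 300
python3 - <<'E'
from h import *
c,p,d=grab('wrist','w30')
save('side','side30')
E
```

```text
time: 40.87
tool_pos: [464.4, -383.0, 51.1]
tcp_rot: [2.684, 1.571, 2.907]
contact_force: [0.9, 0.2, -0.2]
grip_width: 66.5
time: 41.53
tool_pos: [465.0, -383.5, 248.2]
tcp_rot: [-1.053, 1.566, -0.83]
contact_force: [0.4, 0.3, -0.4]
grip_width: 68.5
t41.5 p [ 464.99 -383.54  248.23] jaw 102.8 q1 -0.82 q6 -2.61 tilt [ 0. -0.] grip 68.5 F [ 0.36  0.33 -0.43]
move [ -5.23   6.24 -12.41] n>= 4 per row [-1.31  1.56 -3.1 ]
horiz [ -0.05   6.26 -12.42] n>= 4 per row [-0.01  1.56 -3.11]
vert [-5.18 -0.02  0.01] n>= 2 per row [-2.59 -0.01  0.01]
```

View pics/w30.png

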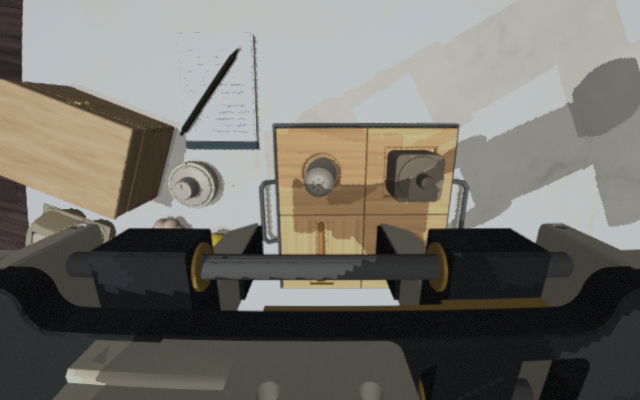

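View pics/side30.png

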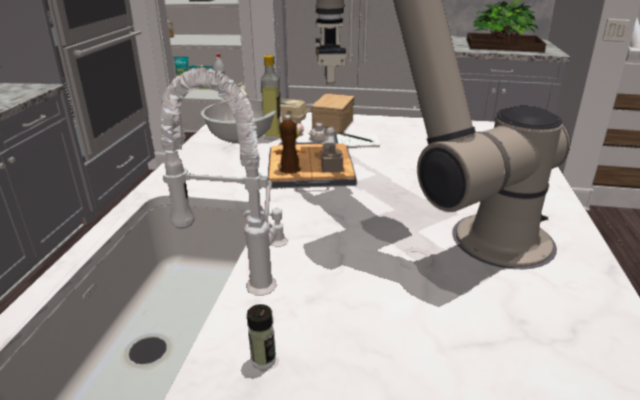

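```bash
python3 -m handwheel '[[[-1.2,0.3,3.5,0],[-1.2,0.3,3.5,0],[-1.2,0.3,3.5,0],[-1.2,0.3,3.5,0],[0,0.3,2,0],[0,0,0,0],[0,0,0,0],[0,0,0,0]]]';python3 d.py 600 -330 300 | head -1
python3 - <<'E'
from h import *
c,p,d=grab('wrist','w31')
cv2.imwrite('pics/o31.png',ortho(c,p[:,:,::-1].copy(),380,660,-450,-170,29,2))
v,u=np.mgrid[0:240,0:640]; m=d[:240]>0
P=dep(c,np.c_[u[m],v[m]],d[:240][m])
for n,x,y,r in [('salt',465,-382,12),('lid',438,-265,6),('mill',557,-237,12),('spoon handle',581,-355,9),('lid disc',438,-265,27),('spoon bowl',616,-347,14)]:
    k=P[np.hypot(P[:,0]-x,P[:,1]-y)<r]
    if len(k): print(n,np.percentile(k[:,2],[5,50,97]).round(1),k[k[:,2]>np.percentile(k[:,2],85)].mean(0).round(1))
E
```

```text
time: 42.3
tool_pos: [616.2, -333.1, 292.0]
tcp_rot: [2.451, 1.567, 2.674]
contact_force: [-1.2, 0.1, 0.4]
grip_width: 68.8
t42.3 p [ 616.19 -333.06  292.03] jaw 102.8 q1 -0.60 q6 -2.40 tilt [-0.  0.] grip 68.8 F [-1.22  0.14  0.44]
salt [102.1 105.5 107.6] [ 465.4 -383.8  107.2]
lid [95.8 97.3 98.7] [ 439.1 -265.2   98.5]
mill [174.  175.4 187.2] [ 557.6 -238.1  186.7]
spoon handle [21.9 38.8 41.7] [ 583.1 -355.2   41.4]
lid disc [75.8 77.4 97.4] [ 439.9 -267.1   91.7]
spoon bowl [22.4 25.8 35.9] [ 614.  -348.4   35.6]
```

View pics/w31.png

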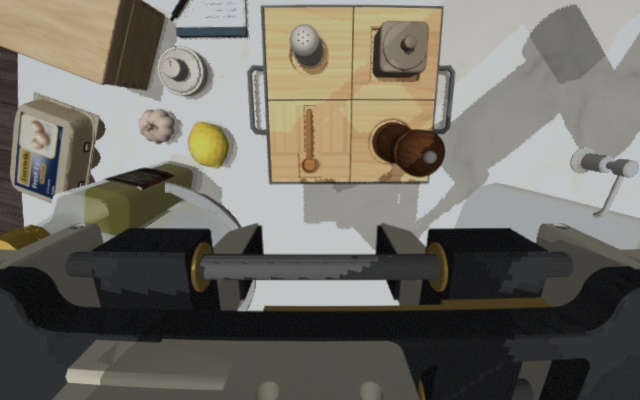

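View pics/o31.png

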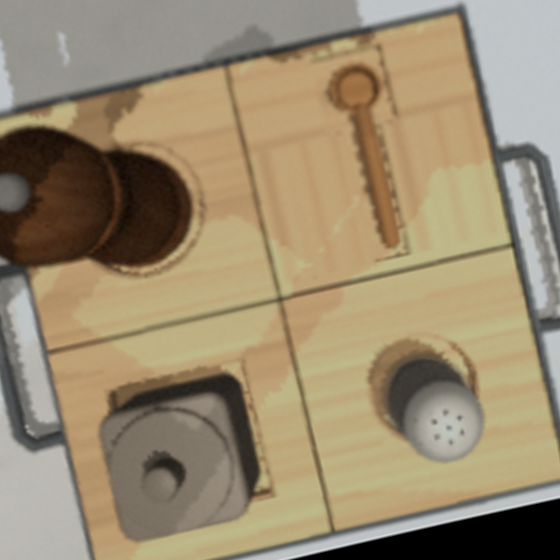

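```bash
python3 -c "
from plant import bot
print(bot.close_job())"
```

```text
the job is handed in; nothing more can be done
None
```

The condiment tray is laid and the job is handed in, at about 42 s of the 134 s allowed. I went spoon, pepper mill, pot, lid, salt shaker, so the pot stood in its recess before its lid went on.

After the last move I checked heights from the wrist camera's depth readings; the arm was clear of everything:

| Thing | Measured height above worktop (mm) | Expected when seated (mm) |
|---|---|---|
| Pepper mill, top of knob | 187 | 187 |
| Salt shaker, top of cap | 107 | 107 |
| Pot rim (before the lid went on) | 70–71 | 71 |
| Lid, top of disc | 77.4 | 77 |
| Lid, top of knob | 97–98 | 97 |
| Spoon, rim of bowl | about 35.5 | 34 |
| Spoon, top of handle | about 41 | 40.5 |

The last wrist-camera picture shows all four pieces in their own inserts, and the side camera shows the mill and salt shaker upright.

**Odd reading:** the salt shaker measured 39 mm between the fingers rather than the stated 44 mm. I did not find out why. It may also have hung about 2° off vertical while carried, judging by eye from the wrist pictures. Its final height shows it sitting at the bottom of its recess.

No check failed.

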